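# Fit the transducer heads to the sound-velocity rig

## Robot

A 6-joint arm with a two-finger parallel gripper is mounted at the origin on the work surface. World frame = base frame: x ahead of the robot, y to its left, z up, the work surface at z = 0. Lengths are in m, angles in rad, forces in N, time in s.
With the tool pointing down it reaches from about 0.225 to 0.725 m from the base axis. Payload 3.1 kg.
Tool frame: the origin (TCP) lies at the very end of the fingers, on their centre line; the grasp point (between the pads) lies 19 mm behind it; z points along the fingers, y is the direction in which the jaws open and shut (so a half turn about z gives the same grasp; the last joint's range is limited). The gripper opens to 85 mm and grips with 20 to 120 N. Pads are 22 mm wide; open, the fingers measure 114 mm over their backs; the gripper's body (76 mm by 85 mm) begins 54 mm behind the grasp point. The pads swing forward as they close: fully open they stand 13 mm farther back than shut.
Start: joints at [-1.246, 0.048, 0.099, 1.622, 0, 1.443], TCP at [0.23, -0.472, 0.231] pointing down, gripper open.
Joint ranges: [-2.91, 2.91], [-0.99, 1.94], [-1.21, 1.42], [-2.12, 2.29], [-1.49, 1.47], [-3.14, 3.14]. Speed limits (rad/s): [2.79, 2.79, 3.14, 3.14, 3.14, 3.14].

## Interface

Orientations are given as a rotation vector (axis times angle).
In Python, from rig import robot gives the robot as it stands.
- The arm moves only by the tool servo_tool, never from a script. Its argument "targets" is a list that holds one entry, the list of rows, each a list of 7 numbers: the turn, a rotation vector about the tool's x, y, z as a fraction of full scale, then the shift along the tool's x, y, z as a fraction of full scale, then the gripper's target within -1 to 1 (shut at 1, half-way at 0, fully open at -1). A call has 1 to 10 rows; each row shifts and turns the commanded pose from where the row before left it, along the tool's axes as they then stand; what a row does not reach is not made up. Full scale, the value 1, is 0.5 m for a shift and pi/2 rad for a turn. A row lasts 1/10 s, in which the tool goes at most 50 mm and 8.59 degrees, less where a joint would pass 70% of its speed; a pose out of reach is approached as far as the arm can. A call with a number of a shift or a turn outside -1 to 1 is refused whole. A call with a gripper value outside its range is refused whole. The fingers move at their own pace and stop on an object; "grip_force" is the grip in N (left out, the last holds). Time passes only in rows, so rows that do not move let the fingers close. It gives the time, the measured TCP pose, the force and the opening at its end, in the units of the state.
- robot.read_state(): the state, without advancing time (a new reading comes with each control period).
- robot.get_image(name): name is "side" or "top"; returns a dict with "img" (480x640x3 uint8, red, green, blue), "range_z" (480x640 float32, m along the optical axis (not along the pixel's ray), 0 where there is no reading), "mtx" (3x3 intrinsics, pixels), "dist_coeffs" ([k1, k2, p1, p2, k3] as OpenCV has them; the pictures are not rectified), "rvec" (rotation vector, rad) and "tvec" (3), from world to camera coordinates, as OpenCV has them. Camera axes: x right, y down, z forward; pixel columns grow to the right and rows downward; lengths in m; the calibration is good to about 2 mm. A picture is of the moment at which its call begins.
- robot.hand_in(): hands the job in, once; it reports no verdict.
The state is a dict: "time_s": time; "q": joint angles; "joint_vel": joint speeds; "joint_efforts": joint torques, N m; "tcp_pos": TCP position; "eef_rot": TCP orientation; "ft_force": force on the tool from outside, world axes, zero at the start; "torque": the same for the moment, N m; "finger_gap": finger opening in m.
Only numpy, scipy, OpenCV 4.12 (cv2) and the standard library are available. Lean on these libraries where they do the work, as an engineer would, in place of code of your own. Each camera call takes 0.05 s, during which the arm holds its last target.

## Task

Get the sound-velocity rig ready: lift the lid off the storage case by its knob and lay it on the rubber mat, then take every transducer head that is in the case, push it down into a free bayonet socket of the rig against the spring and twist it a quarter turn clockwise so that it locks. Once all of them are locked, turn the generator's knob to half scale (the long middle mark), and put the lid squarely back on the case. Leave the other things on the bench where they are.

Things in the scene. Friction and masses are not known exactly. Their poses are not given: they have to be found in the camera images.
- case: fixed grey open box 106 x 234 mm, 60 mm high (long side along its y), floor and walls 5 mm thick, with three bays along y, each 96 mm (x) by 72 to 75 mm (y); the 4 mm walls between them end 10 mm below the rim; bay centres at y = -76, 0, +76 mm. Two or three bays each hold one upright head. Origin: centre of the underside. Case and mat may swap sides of the bench.
- lid: flat loose aluminium lid 122 (x) x 250 (y) x 6 mm, 0.2 to 0.4 kg, with a round black knob in the middle, 24 mm in diameter, from 6 to 38 mm above the underside. It has no lip: it just rests on the case rim. Origin: centre of the underside. At the start it lies on the case, its origin 60 mm above the case's, long sides parallel.
- mat: fixed black rubber mat 150 (x) x 280 (y) x 3 mm on the bench, origin at the centre of its underside: the place to lay the lid.
- head1: transducer head, 50 mm tall (None if absent): barrel 24 mm in diameter from 0 to 18 mm, with two opposite bayonet lugs at its foot (42 mm tip to tip along x, 7 mm wide, 0 to 5 mm high); flange 38 mm in diameter from 18 to 22 mm; black bar grip 38 mm long along x, 14 mm thick, from 22 to 50 mm. Bar and lugs are parallel; half a turn makes no difference. Origin: centre of the underside.
- head2: second transducer head, same as head1 (None if absent). All weigh 0.08 to 0.17 kg and at the start stand upright on the floor of a bay (origin 5 mm above the case's), the bar roughly (within 0.3 rad) along the case's long side.
- head3: third transducer head, same as head1 (None if absent). Any head fits any socket.
- rig: fixed white housing 96 (x) x 256 (y) x 45 mm with three equal bayonet sockets in its flat top, in a row along its y, 80 mm apart. Origin: centre of the underside. To lock a head: bar along the rig's x, lower it in, push until its underside is 14 to 17 mm below the mouth, turn it 90 degrees clockwise seen from above until the bar lies along the rig's y, ease up, let go.
- socket1 (a point): centre of the mouth of a bayonet socket, on the rig's top face 45 mm above the bench, axes as the rig's. The mouth is a round hole about 30 mm across with an entry slot for the lugs along x, 13 mm wide, 48 mm tip to tip. Black lines on the socket, along y, show the locked direction. Anticlockwise is blocked; a stop ends the clockwise turn.
- socket2 (a point): the middle socket, same as socket1. In each, a sprung brass plate waits 3 mm below the mouth and pushes up, with 2.8 N at first and 0.7 N more per mm (10 to 13 N at the turning depth); the head's flange meets the rig's top when the head's underside is 18 mm below the mouth.
- socket3 (a point): the third socket, same as socket1. After the turn the spring lifts the lugs 4 mm into notches: the head is locked, its underside 9 mm below the mouth. A head in the entry slot but not turned is pushed up to about 3 mm below the mouth; one only part turned is held about 13 mm below it.
- generator: fixed white and blue signal generator, 130 x 130 x 55 mm, with a level knob on the middle of its top. Origin: centre of the underside. It and the rig may change places.
- level_grip (a point): on the level knob's upright axis, 37 mm above the generator's top: the height to grip it. Its black bar grip is 46 mm long, 14 mm thick, from 12 to 44 mm above the generator's top, on a round skirt 48 mm in diameter. The point's x lies along the bar and turns with it; the white pointer line is at the bar's -x end.
- level (a joint): angle of the level knob in rad, growing clockwise seen from above, 0 (mark 0, pointer to the generator's -x +y corner) to 4.712 (mark 10). Eleven white marks, 0.471 rad apart; 0, 5 and 10 are long. Half scale is mark 5, along the generator's +x: 2.356. It stays where it is left (0.04 N m friction); it starts between 0.3 and 1.4.
- weight: bystander: brass weight, 42 mm in diameter, 52 mm tall
- jar: bystander: jar with steel cap, 52 mm in diameter, 62 mm tall
- fork: bystander: steel tuning fork lying flat, about 190 mm long, 10 mm thick
- caliper: bystander: caliper lying flat, 200 mm long, 12 mm thick
- meter: bystander: yellow hand meter lying flat, 75 x 150 x 35 mm
- screwdriver: bystander: screwdriver lying flat, 170 mm long, 26 mm thick
Not all that is in view belongs to the job. What is shaped like the generator but red is not meant.

How it is judged:
On the way, in this order (a step that is already met when the one before it is completed fails the run):
1. the lid lies on the rubber mat, let go (horizontal distance between lid and mat below 0.07 m and height (world z) of lid below 0.012 m and angle between lid's own z axis and vertical below 0.08 rad and contact force between the fingers and lid below 0.1 N), for 0.2 s.
2. every head is locked in a socket and let go (((horizontal distance between head1 and socket1 below 0.005 m and z of head1 in the frame of socket1 between -0.0115 and -0.0065 m and angle between the x axis of head1 and the y axis of socket1, either way round below 0.2 rad and angle between head1's own z axis and vertical below 0.15 rad) or (horizontal distance between head1 and socket2 below 0.005 m and z of head1 in the frame of socket2 between -0.0115 and -0.0065 m and angle between the x axis of head1 and the y axis of socket2, either way round below 0.2 rad and angle between head1's own z axis and vertical below 0.15 rad) or (horizontal distance between head1 and socket3 below 0.005 m and z of head1 in the frame of socket3 between -0.0115 and -0.0065 m and angle between the x axis of head1 and the y axis of socket3, either way round below 0.2 rad and angle between head1's own z axis and vertical below 0.15 rad)) and ((horizontal distance between head2 and socket1 below 0.005 m and z of head2 in the frame of socket1 between -0.0115 and -0.0065 m and angle between the x axis of head2 and the y axis of socket1, either way round below 0.2 rad and angle between head2's own z axis and vertical below 0.15 rad) or (horizontal distance between head2 and socket2 below 0.005 m and z of head2 in the frame of socket2 between -0.0115 and -0.0065 m and angle between the x axis of head2 and the y axis of socket2, either way round below 0.2 rad and angle between head2's own z axis and vertical below 0.15 rad) or (horizontal distance between head2 and socket3 below 0.005 m and z of head2 in the frame of socket3 between -0.0115 and -0.0065 m and angle between the x axis of head2 and the y axis of socket3, either way round below 0.2 rad and angle between head2's own z axis and vertical below 0.15 rad)) and ((horizontal distance between head3 and socket1 below 0.005 m and z of head3 in the frame of socket1 between -0.0115 and -0.0065 m and angle between the x axis of head3 and the y axis of socket1, either way round below 0.2 rad and angle between head3's own z axis and vertical below 0.15 rad) or (horizontal distance between head3 and socket2 below 0.005 m and z of head3 in the frame of socket2 between -0.0115 and -0.0065 m and angle between the x axis of head3 and the y axis of socket2, either way round below 0.2 rad and angle between head3's own z axis and vertical below 0.15 rad) or (horizontal distance between head3 and socket3 below 0.005 m and z of head3 in the frame of socket3 between -0.0115 and -0.0065 m and angle between the x axis of head3 and the y axis of socket3, either way round below 0.2 rad and angle between head3's own z axis and vertical below 0.15 rad)) and contact force between the fingers and head1 below 0.1 N and contact force between the fingers and head2 below 0.1 N and contact force between the fingers and head3 below 0.1 N), for 0.2 s.
3. the level knob is set to half scale (value of joint level between 2.226 and 2.486 rad and contact force between the fingers and generator below 0.1 N), for 0.2 s.
At the end, for the whole second after the job is handed in: every head present locked in a socket (5 mm off axis at most, underside 6.5 to 11.5 mm below the mouth, bar within 0.2 rad of the socket's y, upright); knob at 2.356 rad within 0.13; lid flat and at rest on the case rim, centred within 12 mm, square within 0.12 rad (((horizontal distance between head1 and socket1 below 0.005 m and z of head1 in the frame of socket1 between -0.0115 and -0.0065 m and angle between the x axis of head1 and the y axis of socket1, either way round below 0.2 rad and angle between head1's own z axis and vertical below 0.15 rad) or (horizontal distance between head1 and socket2 below 0.005 m and z of head1 in the frame of socket2 between -0.0115 and -0.0065 m and angle between the x axis of head1 and the y axis of socket2, either way round below 0.2 rad and angle between head1's own z axis and vertical below 0.15 rad) or (horizontal distance between head1 and socket3 below 0.005 m and z of head1 in the frame of socket3 between -0.0115 and -0.0065 m and angle between the x axis of head1 and the y axis of socket3, either way round below 0.2 rad and angle between head1's own z axis and vertical below 0.15 rad)) and ((horizontal distance between head2 and socket1 below 0.005 m and z of head2 in the frame of socket1 between -0.0115 and -0.0065 m and angle between the x axis of head2 and the y axis of socket1, either way round below 0.2 rad and angle between head2's own z axis and vertical below 0.15 rad) or (horizontal distance between head2 and socket2 below 0.005 m and z of head2 in the frame of socket2 between -0.0115 and -0.0065 m and angle between the x axis of head2 and the y axis of socket2, either way round below 0.2 rad and angle between head2's own z axis and vertical below 0.15 rad) or (horizontal distance between head2 and socket3 below 0.005 m and z of head2 in the frame of socket3 between -0.0115 and -0.0065 m and angle between the x axis of head2 and the y axis of socket3, either way round below 0.2 rad and angle between head2's own z axis and vertical below 0.15 rad)) and ((horizontal distance between head3 and socket1 below 0.005 m and z of head3 in the frame of socket1 between -0.0115 and -0.0065 m and angle between the x axis of head3 and the y axis of socket1, either way round below 0.2 rad and angle between head3's own z axis and vertical below 0.15 rad) or (horizontal distance between head3 and socket2 below 0.005 m and z of head3 in the frame of socket2 between -0.0115 and -0.0065 m and angle between the x axis of head3 and the y axis of socket2, either way round below 0.2 rad and angle between head3's own z axis and vertical below 0.15 rad) or (horizontal distance between head3 and socket3 below 0.005 m and z of head3 in the frame of socket3 between -0.0115 and -0.0065 m and angle between the x axis of head3 and the y axis of socket3, either way round below 0.2 rad and angle between head3's own z axis and vertical below 0.15 rad)) and value of joint level between 2.226 and 2.486 rad and horizontal distance between lid and case below 0.012 m and z of lid in the frame of case between 0.056 and 0.064 m and angle between the x axis of lid and the x axis of case, either way round below 0.12 rad and angle between lid's own z axis and vertical below 0.05 rad and linear speed of lid below 0.02 m/s); the robot touches nothing.
It fails at once if one of the bystanders is pushed more than 30 mm (distance of any of weight, jar, fork, caliper, meter, screwdriver from where it was at the start of the episode above 0.03 m).
Of head1, head2, head3 only 2 to 3 are there at a start; the rules pass over those that are not, and their reading is None.
At some moment in a run one of lid may be knocked a few centimetres aside while the robot is not near it.
Once in a run the grip may slacken for a moment while it holds something.
It also fails if it takes over 210 s, if anything falls off the work surface, if the arm or the gripper's body presses on something with over 40 N, if the wrist force passes 120 N, or if a joint passes its speed limit or range.

## Working session

There is one attempt and no reset: what is moved stays moved. The work goes in short steps, Python scripts to look and compute and a tool call to move; the robot and the scene stay as the last step left them, time stands still between calls to the robot, and variables do not carry over. Pictures are saved under pics/ and viewed, and the job is handed in when it is done.

Besides the shell and the picture viewer there is one more tool, called after "Request:" as a command line: name --argument value ..., lists and objects as JSON in quotes. servo_tool: Moves the arm, as the interface text tells. Shift numbers are shares of 0.5 m and turn numbers shares of pi/2 rad, none past 1 either way. Its arguments: {"type":"object","properties":{"targets":{"type":"array"},"grip_force":{"type":"number"}},"required":["targets"]}

```bash
ls -la; mkdir -p pics; cat > h.py <<'E'
import numpy as np, cv2
from rig import robot
def grab(name, tag):
    d=robot.get_image(name); np.savez(f'pics/{tag}.npz',**{k:np.asarray(v) for k,v in d.items()})
    cv2.imwrite(f'pics/{tag}.png',d['img'][:,:,::-1]); return d
def load(tag): return dict(np.load(f'pics/{tag}.npz'))
def w2p(d,P):
    return cv2.projectPoints(np.float64(P).reshape(-1,1,3),d['rvec'],d['tvec'],d['mtx'],d['dist_coeffs'])[0].reshape(-1,2)
def p2w(d,uv,z=None):
    """pixels -> world; z given: intersect plane z; else depth"""
    uv=np.float64(uv).reshape(-1,2)
    n=cv2.undistortPoints(uv.reshape(-1,1,2),d['mtx'],d['dist_coeffs']).reshape(-1,2)
    R=cv2.Rodrigues(d['rvec'])[0]; t=d['tvec'].reshape(3)
    ray=np.c_[n,np.ones(len(n))]@R; c=-R.T@t
    if z is None:
        s=np.array([d['range_z'][int(round(v)),int(round(u))] for u,v in uv])
    else: s=(z-c[2])/ray[:,2]
    return c+ray*np.reshape(s,(-1,1))
def crop(d,x0,y0,w,h,k,tag):
    c=d['img'][y0:y0+h,x0:x0+w,::-1]; cv2.imwrite(f'pics/{tag}.png',cv2.resize(c,None,fx=k,fy=k,interpolation=cv2.INTER_CUBIC))
E
python3 - <<'E'
from h import *
for n in('top','side'):
    d=grab(n,n+'0'); print(n,d['mtx'].tolist(),d['dist_coeffs'],d['rvec'],d['tvec'])
print(robot.read_state())
E
```

```text
total 12
drwxr-xr-x  3 agent agent 4096 Dec  6 21:42 .
drwxr-xr-x 23 root  root  4096 Dec  6 21:42 ..
drwxr-xr-x  2 agent agent 4096 Dec  6 21:42 pics
top [[453.07615671113837, 0.0, 314.07871992646807], [0.0, 453.07615671113837, 240.50999347186368], [0.0, 0.0, 1.0]] [-0.00630543  0.          0.          0.          0.        ] [ 2.15484751 -2.18412129  0.12724621] [-0.00935004  0.49965458  1.3565259 ]
side [[448.1114956921019, 0.0, 316.71728386103405], [0.0, 448.1114956921019, 240.0731107190741], [0.0, 0.0, 1.0]] [-0.04600109  0.          0.          0.          0.        ] [ 0.53196918 -2.64547965  1.24340595] [0.47515261 0.18355826 0.91606863]
{'time_s': 0.1, 'q': array([-1.24582024e+00,  4.86685114e-02,  9.77531829e-02,  1.62199870e+00,
       -3.61402570e-05,  1.44298743e+00]), 'joint_vel': array([-0.00049963,  0.00014447,  0.00321574,  0.00070915,  0.00033791,
       -0.00147854]), 'joint_efforts': array([ 1.73715827e-03, -3.39851475e+01,  3.20934856e+01,  1.58112624e-02,
       -1.74362071e-04, -6.72527687e-07]), 'tcp_pos': array([ 0.22946901, -0.4715821 ,  0.2302378 ]), 'eef_rot': array([-3.05937681e+00, -7.04700819e-01,  3.83641501e-04]), 'ft_force': array([-0.30978203,  0.51569365, -0.41902991]), 'torque': array([-0.00696371, -0.01292298, -0.06367569]), 'finger_gap': 0.08543754191591853}
```

View pics/top0.png

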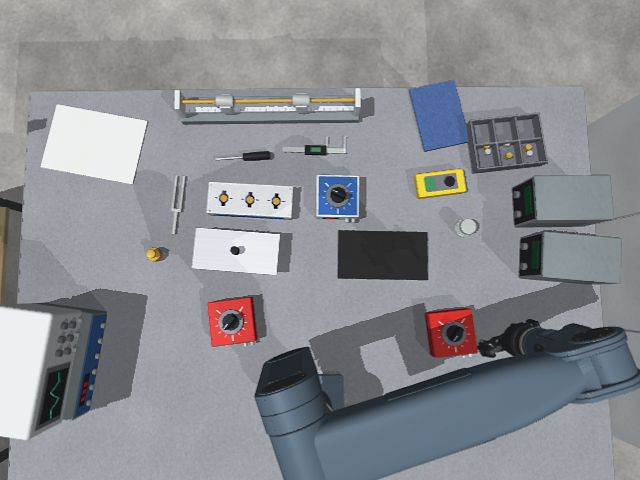

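View pics/side0.png

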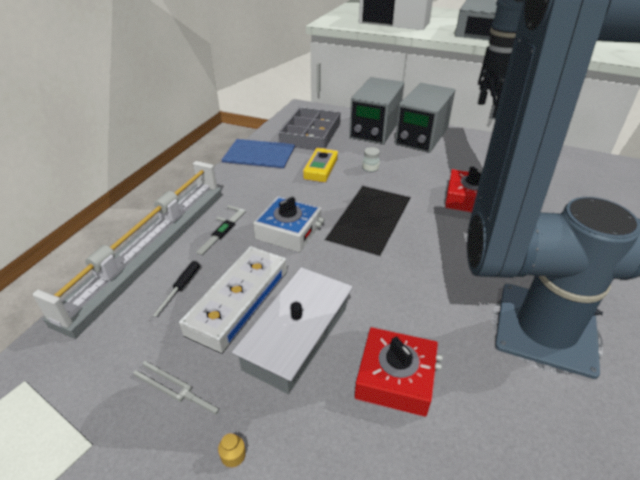

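```bash
python3 - <<'E'
from h import *
d=load('top0')
crop(d,180,160,130,130,6,'c1'); crop(d,300,160,140,130,5,'c2')
E
```

```text
(no output)
```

View pics/c1.png

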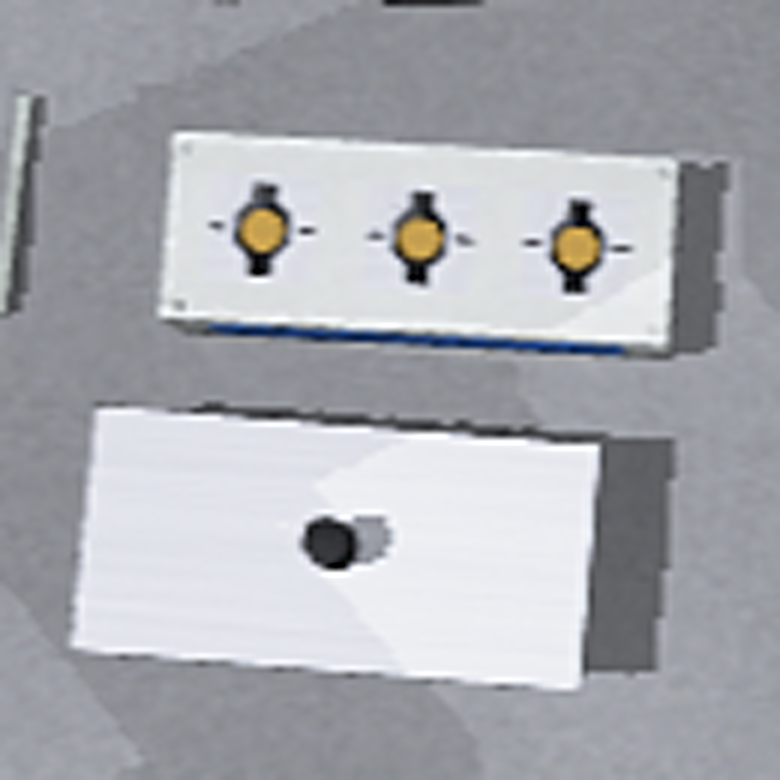

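View pics/c2.png

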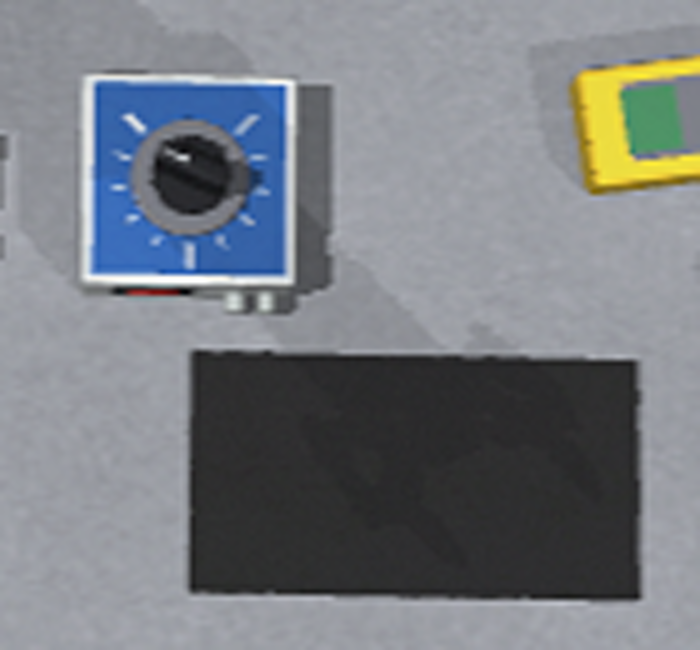

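```bash
python3 - <<'E'
from h import *
d=load('top0'); crop(d,312,170,54,54,12,'c3')
d=load('side0'); crop(d,245,180,90,75,8,'c4')
E
```

```text
(no output)
```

View pics/c3.png

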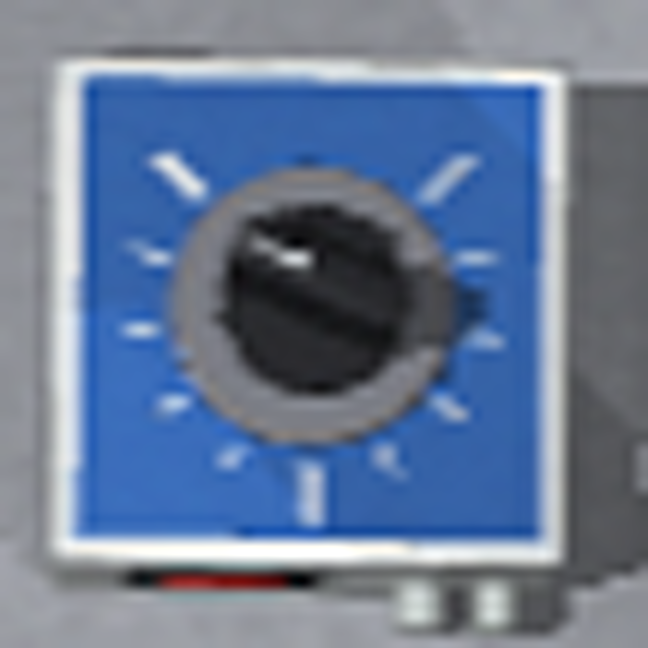

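View pics/c4.png

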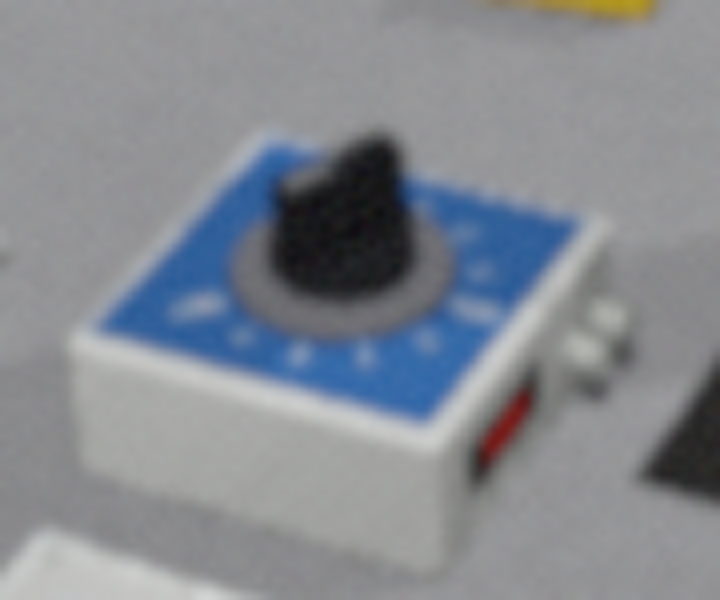

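```bash
python3 - <<'E'
from h import *
d=load('top0')
a=[d['img'][y:y+54,x:x+54,::-1] for x,y in((312,170),(205,294),(425,306))]
s=load('side0'); b=[s['img'][y:y+70,x:x+70,::-1] for x,y in((255,180),(365,325),(438,150))]
z=lambda L:np.hstack([cv2.resize(i,(260,260),interpolation=cv2.INTER_CUBIC) for i in L])
cv2.imwrite('pics/c5.png',np.vstack([z(a),z(b)]))
for q in(d,s):
  R=cv2.Rodrigues(q['rvec'])[0]; print(-R.T@q['tvec'], R)
E
```

```text
[ 0.34951872 -0.00329018  1.40275817] [[-0.01391606 -0.99987284  0.00778766]
 [-0.99401263  0.01298951 -0.10849042]
 [ 0.10837547 -0.00925079 -0.99406699]]
[0.20843794 0.72602193 0.7266988 ] [[-0.92185597 -0.38752601 -0.00227119]
 [-0.24553991  0.58861021 -0.77022606]
 [ 0.29981947 -0.70947982 -0.63776693]]
```

View pics/c5.png

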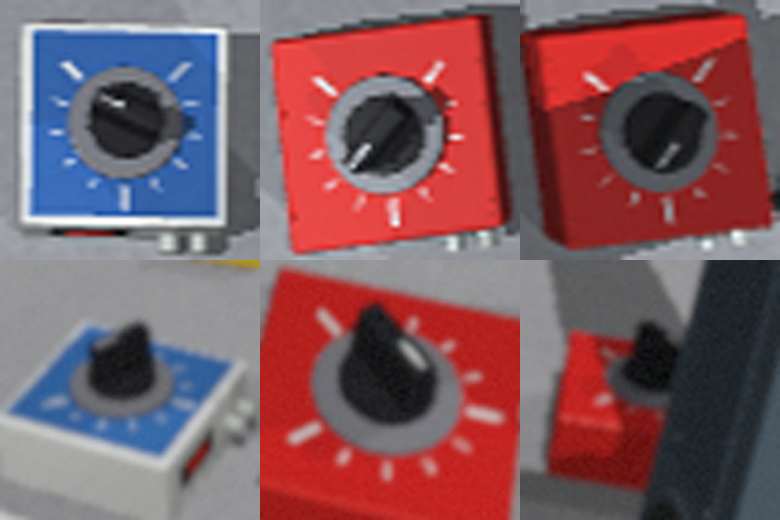

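```bash
cat > meas.py <<'E'
from h import *
def rect(d,pts,k,off,z,name):
    p=(np.float64(pts)+.5)/k-.5+np.float64(off)
    w=p2w(d,p,z)[:,:2]; (c,s,a)=cv2.minAreaRect(np.float32(w*1000))
    e1=w[1]-w[0]; e2=w[2]-w[3]; e=e1/np.linalg.norm(e1)+e2/np.linalg.norm(e2)
    f=(w[3]-w[0])+(w[2]-w[1])
    print(name,'ctr',w.mean(0).round(4),'len',np.linalg.norm(w[1]-w[0]).round(4),np.linalg.norm(w[3]-w[0]).round(4),'ang of row edge',np.degrees(np.arctan2(e[1],e[0])).round(2),'ang col edge',np.degrees(np.arctan2(f[1],f[0])).round(2))
    return w
E
python3 - <<'E'
from meas import *
d=load('top0')
rect(d,[(95,407),(600,440),(580,690),(72,650)],6,(180,160),.066,'lid')
print('knob',p2w(d,(np.float64([(330,543)])+.5)/6-.5+[180,160],.098).round(4))
rect(d,[(172,131),(682,158),(672,343),(160,318)],6,(180,160),.045,'rig')
print('sock',p2w(d,(np.float64([(262,231),(420,240),(577,248)])+.5)/6-.5+[180,160],.042).round(4))
rect(d,[(192,352),(638,362),(640,598),(190,592)],5,(300,160),.003,'mat')
rect(d,[(55,60),(565,68),(562,560),(52,555)],12,(312,170),.055,'gen')
print('skirt',p2w(d,(np.float64([(315,305)])+.5)/12-.5+[312,170],.057).round(4))
for u,v,n in((225,235,'lid'),(235,248,'knob'),(383,255,'mat'),(236,182,'rig'),(250,199,'plate'),(345,215,'gen'),(338,193,'knob'),(60,200,'bench')): print(n,p2w(d,[(u,v)]).round(4))
E
```

```text
lid ctr [0.4682 0.2165] len 0.2508 0.1206 ang of row edge -94.89 ang col edge 175.3
knob [[0.467  0.2144 0.098 ]]
rig ctr [0.6268 0.1777] len 0.2599 0.0965 ang of row edge -93.68 ang col edge 176.77
sock [[0.6316 0.2591 0.042 ]
 [0.6259 0.1789 0.042 ]
 [0.6208 0.0992 0.042 ]]
mat ctr [ 0.4552 -0.2283] len 0.2786 0.1492 ang of row edge -91.79 ang col edge 178.27
gen ctr [ 0.6331 -0.0879] len 0.1294 0.127 ang of row edge -91.44 ang col edge 178.54
skirt [[ 0.6338 -0.0894  0.057 ]]
lid [[0.5152 0.2485 0.0657]]
knob [[0.4731 0.2135 0.0967]]
mat [[ 0.4539 -0.229   0.0056]]
rig [[0.6904 0.2268 0.0041]]
plate [[0.6264 0.1768 0.0483]]
gen [[ 0.5722 -0.1099  0.0571]]
knob [[ 0.6299 -0.0872  0.1031]]
bench [[6.407e-01 7.790e-01 2.000e-04]]
```

```bash
cat > mv.py <<'E'
from h import *
from scipy.spatial.transform import Rotation as Ro
def to(x,y,z,yaw=None,st=None):
    """yaw = world angle (deg) of tool x, tool pointing down; prints turn (tool axes, fraction) and shift for whole move"""
    s=st or robot.read_state(); R=Ro.from_rotvec(s['eef_rot']); p=s['tcp_pos']; M=R.as_matrix()
    yw=np.degrees(np.arctan2(M[1,0],M[0,0]))
    print('t %.1f tcp %s yaw %.2f tilt %.2f gap %.4f F %s q %s'%(s['time_s'],p.round(4),yw,np.degrees(np.arccos(-M[2,2])),s['finger_gap'],s['ft_force'].round(1),s['q'].round(2)))
    if yaw is None: yaw=yw
    a=np.radians(yaw); T=np.array([[np.cos(a),np.sin(a),0],[np.sin(a),-np.cos(a),0],[0,0,-1]])
    rv=(R.inv()*Ro.from_matrix(T)).as_rotvec()/(np.pi/2)
    d0=M.T@(np.array([x,y,z])-p)/.5; d1=T.T@(np.array([x,y,z])-p)/.5
    print('turn total',rv.round(4),'rows>=',np.abs(rv).max()/.0954,'\n shift total before-turn axes',d0.round(4),' after-turn axes',d1.round(4),'rows>=',np.linalg.norm(d0)/.1)
E
python3 -c "
from mv import *
to(.4675,.2155,.16,85)"
```

```text
t 0.1 tcp [ 0.2295 -0.4716  0.2302] yaw 25.94 tilt 0.12 gap 0.0854 F [-0.3  0.5 -0.4] q [-1.25  0.05  0.1   1.62 -0.    1.44]
turn total [-0.0011 -0.0008 -0.6562] rows>= 6.878325903859252 
 shift total before-turn axes [ 1.0292 -1.0271  0.1429]  after-turn axes [1.4104 0.3545 0.1405] rows>= 14.610597674704373
```

Request:
servo_tool --targets '[[[0, 0, -0.082, 0, 0, 0, -1], [0, 0, -0.082, 0, 0, 0, -1], [0, 0, -0.082, 0, 0, 0, -1], [0, 0, -0.082, 0, 0, 0, -1], [0, 0, -0.082, 0, 0, 0, -1], [0, 0, -0.082, 0, 0, 0, -1], [0, 0, -0.082, 0, 0, 0, -1], [0, 0, -0.082, 0, 0, 0, -1]]]' --grip_force 60

```text
time_s: 0.9
tcp_pos: [0.2295, -0.4717, 0.2306]
eef_rot: [-2.31, -2.127, -0.001]
ft_force: [0.1, -0.8, -0.3]
finger_gap: 0.0857
```

Request:
servo_tool --targets '[[[0, 0, 0, 0.088, 0.022, 0, -1], [0, 0, 0, 0.088, 0.022, 0, -1], [0, 0, 0, 0.088, 0.022, 0, -1], [0, 0, 0, 0.088, 0.022, 0, -1], [0, 0, 0, 0.088, 0.022, 0, -1], [0, 0, 0, 0.088, 0.022, 0, -1], [0, 0, 0, 0.088, 0.022, 0, -1], [0, 0, 0, 0.088, 0.022, 0, -1]]]'

```text
time_s: 1.7
tcp_pos: [0.3481, -0.1273, 0.2309]
eef_rot: [-2.317, -2.121, -0.0]
ft_force: [1.4, -0.0, 0.5]
finger_gap: 0.0852
```

Request:
servo_tool --targets '[[[0, 0, 0, 0.088, 0.022, 0, -1], [0, 0, 0, 0.088, 0.022, 0, -1], [0, 0, 0, 0.088, 0.022, 0, -1], [0, 0, 0, 0.088, 0.022, 0, -1], [0, 0, 0, 0.088, 0.022, 0.02, -1], [0, 0, 0, 0.088, 0.022, 0.02, -1], [0, 0, 0, 0.088, 0.022, 0.02, -1], [0, 0, 0, 0.088, 0.022, 0.02, -1], [0, 0, 0, 0, 0, 0, -1], [0, 0, 0, 0, 0, 0, -1]]]'

```text
time_s: 2.7
tcp_pos: [0.4656, 0.2143, 0.1898]
eef_rot: [-2.313, -2.124, 0.005]
ft_force: [-0.2, -0.3, 0.5]
finger_gap: 0.0851
```

```bash
python3 -c "
from mv import *
to(.4675,.2155,.072,85)"
```

```text
t 2.7 tcp [0.4656 0.2143 0.1898] yaw 85.11 tilt 0.21 gap 0.0851 F [-0.2 -0.3  0.5] q [ 0.3   0.01 -0.02  1.54 -0.    1.96]
turn total [-0.002   0.0011  0.0013] rows>= 0.020852964022252982 
 shift total before-turn axes [0.0032 0.0043 0.2356]  after-turn axes [0.0028 0.0035 0.2356] rows>= 2.3567795382700583
```

Request:
servo_tool --targets '[[[0, 0, 0, 0.003, 0.004, 0.06, -1], [0, 0, 0, 0, 0, 0.06, -1], [0, 0, 0, 0, 0, 0.06, -1], [0, 0, 0, 0, 0, 0.03, -1], [0, 0, 0, 0, 0, 0.025, -1], [0, 0, 0, 0, 0, 0, 1], [0, 0, 0, 0, 0, 0, 1], [0, 0, 0, 0, 0, 0, 1], [0, 0, 0, 0, 0, 0, 1], [0, 0, 0, 0, 0, 0, 1]]]' --grip_force 60

```text
time_s: 3.7
tcp_pos: [0.4692, 0.2155, 0.0755]
eef_rot: [2.316, 2.122, 0.003]
ft_force: [-2.7, -0.2, 5.7]
finger_gap: 0.0217
```

```bash
python3 -c "
from mv import *
to(.4675,.2155,.072,85); d=grab('side','s1'); crop(d,180,180,260,220,3,'s1c')"
```

```text
t 3.7 tcp [0.4692 0.2155 0.0755] yaw 85.00 tilt 0.10 gap 0.0217 F [-2.7 -0.2  5.7] q [ 0.3   0.05 -0.21  1.31  0.    1.96]
turn total [ 0.0009 -0.0007 -0.0001] rows>= 0.00976534412914598 
 shift total before-turn axes [-0.0003 -0.0034  0.007 ]  after-turn axes [-0.0003 -0.0034  0.007 ] rows>= 0.07818342113647102
```

View pics/s1c.png

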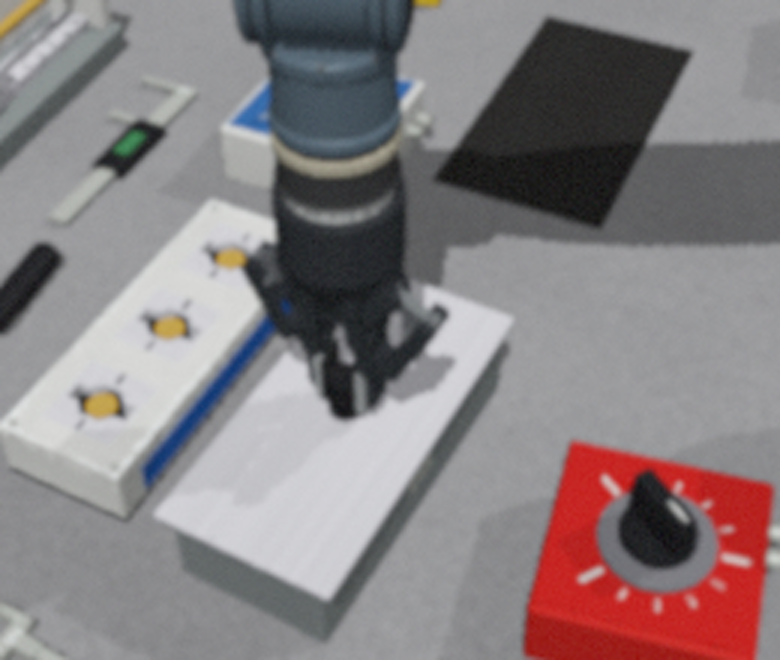

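Request:
servo_tool --targets '[[[0, 0, 0, 0, 0, -0.02, 1], [0, 0, 0, 0, 0, -0.03, 1], [0, 0, 0, 0, 0, -0.03, 1], [0, 0, 0, 0, 0, 0, 1], [0, 0, 0, 0, 0, 0, 1]]]'

```text
time_s: 4.25
tcp_pos: [0.4691, 0.2153, 0.1141]
eef_rot: [2.316, 2.122, 0.001]
ft_force: [0.2, 0.1, -4.0]
finger_gap: 0.0221
```

```bash
python3 -c "
from mv import *
to(.4555,-.2283,.11,88); d=grab('side','s2'); crop(d,180,180,260,220,3,'s2c')
d=grab('top','t2');crop(d,160,160,160,130,5,'t2c')"
```

```text
t 4.2 tcp [0.4691 0.2153 0.1141] yaw 84.99 tilt 0.05 gap 0.0221 F [ 0.2  0.1 -4. ] q [ 0.3   0.03 -0.15  1.39 -0.    1.96]
turn total [ 0.0006 -0.0002 -0.0335] rows>= 0.3506391485944176 
 shift total before-turn axes [-0.8861  0.0505  0.008 ]  after-turn axes [-0.8875  0.0039  0.0082] rows>= 8.875872667440618
```

View pics/s2c.png

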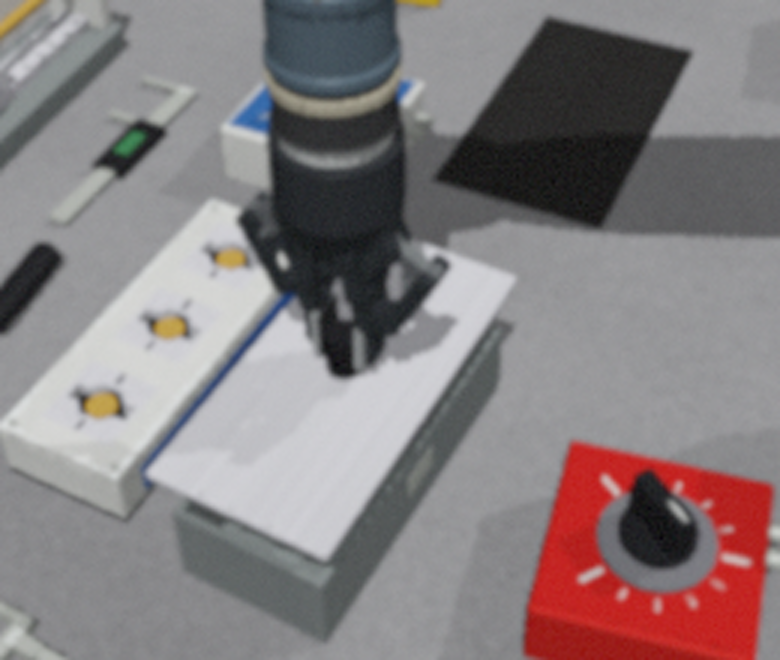

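View pics/t2c.png

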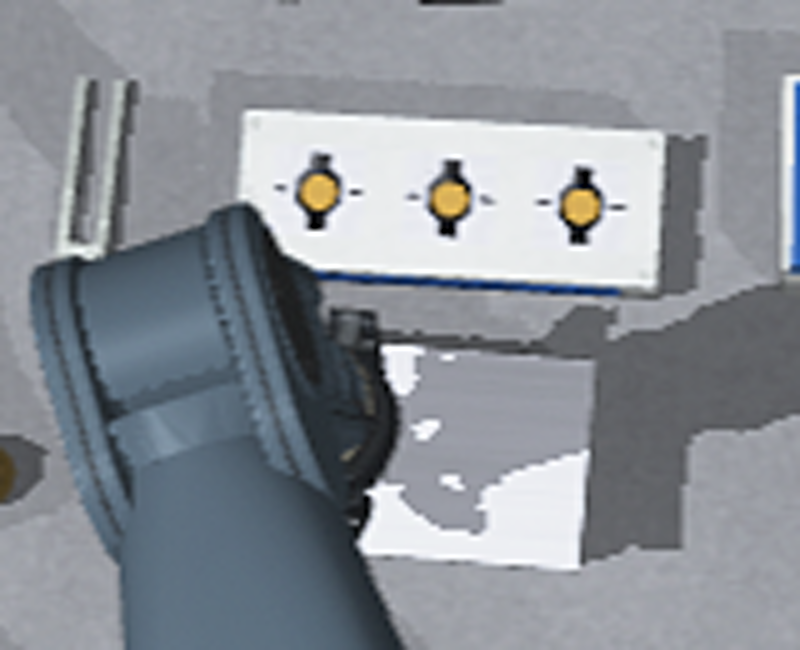

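Request:
servo_tool --targets '[[[0, 0, 0, -0.04, 0.003, 0, 1], [0, 0, 0, -0.09, 0.005, 0, 1], [0, 0, 0, -0.09, 0.005, 0, 1], [0, 0, 0, -0.09, 0.005, 0, 1], [0, 0, 0, -0.09, 0.005, 0, 1], [0, 0, 0, -0.09, 0.005, 0, 1], [0, 0, 0, -0.09, 0.005, 0, 1], [0, 0, 0, -0.09, 0.005, 0, 1], [0, 0, 0, -0.09, 0.005, 0, 1], [0, 0, -0.033, -0.08, 0.005, 0, 1]]]'

```text
time_s: 5.35
tcp_pos: [0.4549, -0.2073, 0.1128]
eef_rot: [-2.26, -2.181, 0.001]
ft_force: [1.0, 0.1, -3.6]
finger_gap: 0.0219
```

Request:
servo_tool --targets '[[[0, 0, 0, -0.04, 0.002, 0, 1], [0, 0, 0, 0, 0, 0, 1], [0, 0, 0, 0, 0, 0, 1], [0, 0, 0, 0, 0, 0, 1]]]'

```text
time_s: 5.75
tcp_pos: [0.4557, -0.2242, 0.1131]
eef_rot: [-2.258, -2.181, -0.0]
ft_force: [0.9, -0.2, -4.0]
finger_gap: 0.022
```

```bash
python3 -c "
from mv import *
to(.4555,-.2283,.021,88); d=grab('side','s3'); d=grab('top','t3')"
```

```text
t 5.8 tcp [ 0.4557 -0.2242  0.1131] yaw 88.00 tilt 0.12 gap 0.0220 F [ 0.9 -0.2 -4. ] q [-0.59  0.01 -0.17  1.39  0.    1.02]
turn total [-0.0009 -0.0009  0.    ] rows>= 0.009619766788536202 
 shift total before-turn axes [-0.0084  0.0002  0.1841]  after-turn axes [-8.200e-03 -1.000e-04  1.841e-01] rows>= 1.8428641669469583
```

View pics/s3.png

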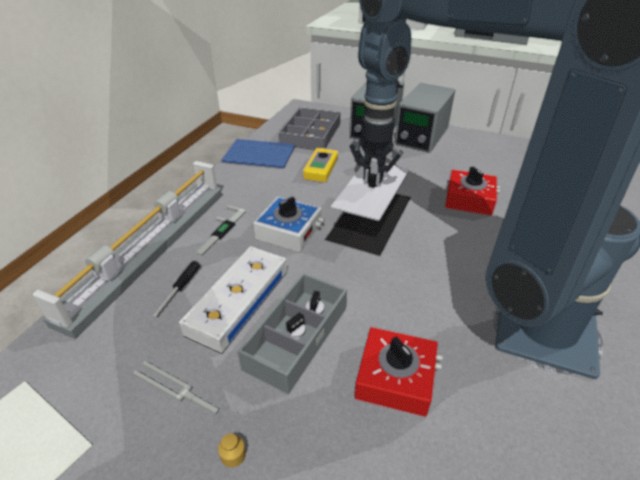

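View pics/t3.png

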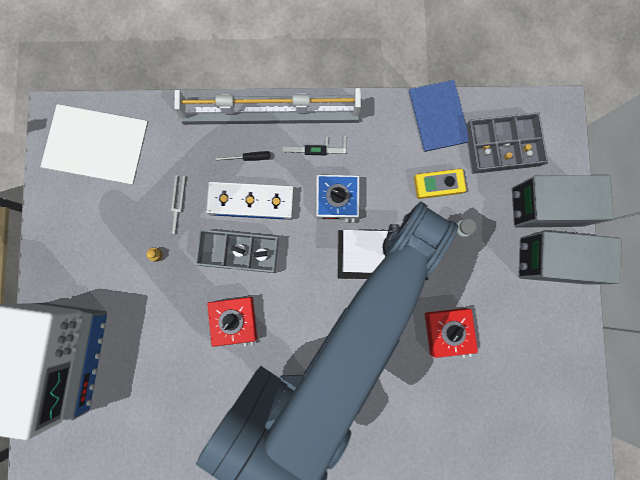

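Request:
servo_tool --targets '[[[0, 0, 0, -0.008, 0, 0.03, 1], [0, 0, 0, 0, 0, 0.06, 1], [0, 0, 0, 0, 0, 0.06, 1], [0, 0, 0, 0, 0, 0.02, 1], [0, 0, 0, 0, 0, 0.01, 1], [0, 0, 0, 0, 0, 0.006, 1], [0, 0, 0, 0, 0, 0, 1], [0, 0, 0, 0, 0, 0, 1]]]'

```text
time_s: 6.65
tcp_pos: [0.4571, -0.2301, 0.0224]
eef_rot: [2.259, 2.179, 0.001]
ft_force: [0.5, 0.1, -3.9]
finger_gap: 0.022
```

```bash
python3 -c "
from mv import *
to(.4555,-.2283,.019,88)"
```

```text
t 6.7 tcp [ 0.4571 -0.2301  0.0224] yaw 87.96 tilt 0.17 gap 0.0220 F [ 0.5  0.1 -3.9] q [-0.6   0.07 -0.3   1.2  -0.    1.01]
turn total [ 0.0016  0.001  -0.0005] rows>= 0.01632921333211394 
 shift total before-turn axes [ 0.0036 -0.0034  0.0067]  after-turn axes [ 0.0036 -0.0034  0.0067] rows>= 0.08332609019746234
```

Request:
servo_tool --targets '[[[0, 0, 0, 0, 0, 0.004, 1], [0, 0, 0, 0, 0, 0.003, 1], [0, 0, 0, 0, 0, 0, 1]]]'

```text
time_s: 6.95
tcp_pos: [0.4568, -0.2299, 0.0186]
eef_rot: [2.259, 2.18, 0.001]
ft_force: [-0.2, 0.6, 1.2]
finger_gap: 0.0221
```

Resting (force flipped sign). Release and lift.

Request:
servo_tool --targets '[[[0, 0, 0, 0, 0, 0, -1], [0, 0, 0, 0, 0, 0, -1], [0, 0, 0, 0, 0, 0, -1], [0, 0, 0, 0, 0, 0, -1], [0, 0, 0, 0, 0, -0.03, -1], [0, 0, 0, 0, 0, -0.08, -1], [0, 0, 0, 0, 0, -0.08, -1], [0, 0, 0, 0, 0, -0.08, -1]]]'

```text
time_s: 7.75
tcp_pos: [0.4556, -0.2291, 0.1534]
eef_rot: [-2.26, -2.181, 0.0]
ft_force: [-0.1, -0.2, -1.0]
finger_gap: 0.0853
```

```bash
python3 -c "
from mv import *
to(.3,-.05,.2,88); d=grab('side','s4');crop(d,300,140,160,120,5,'s4c'); d=grab('top','t4');crop(d,185,215,110,70,7,'t4c')"
```

```text
t 7.8 tcp [ 0.4556 -0.2291  0.1534] yaw 87.95 tilt 0.04 gap 0.0853 F [-0.1 -0.2 -1. ] q [-0.6   0.01 -0.1   1.47  0.    1.01]
turn total [-0.0003 -0.0002 -0.0005] rows>= 0.005659205841947635 
 shift total before-turn axes [ 0.3469 -0.3239 -0.0928]  after-turn axes [ 0.3472 -0.3236 -0.0931] rows>= 4.8364589832960405
```

View pics/s4c.png

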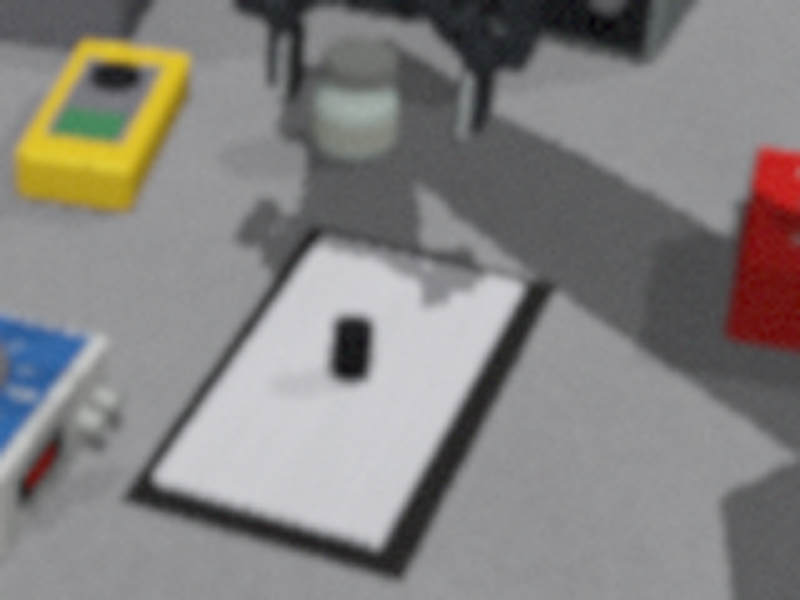

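View pics/t4c.png

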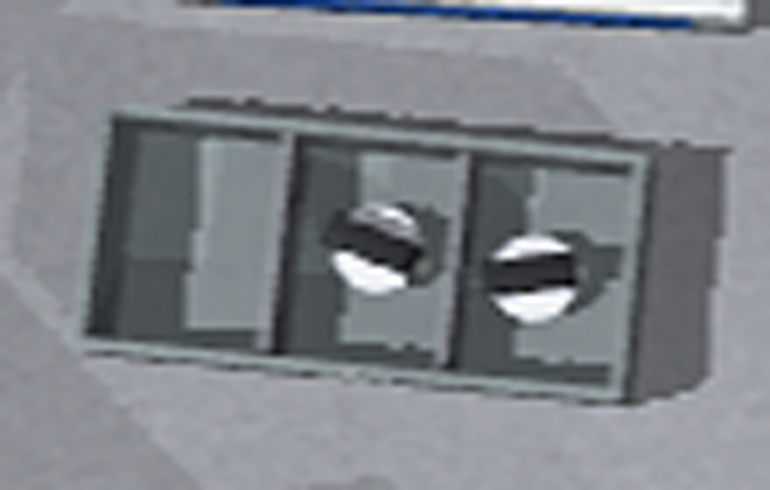

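```bash
python3 - <<'E'
from h import *
d=load('t4'); crop(d,226,238,50,30,16,'t4d')
E
```

```text
(no output)
```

View pics/t4d.png

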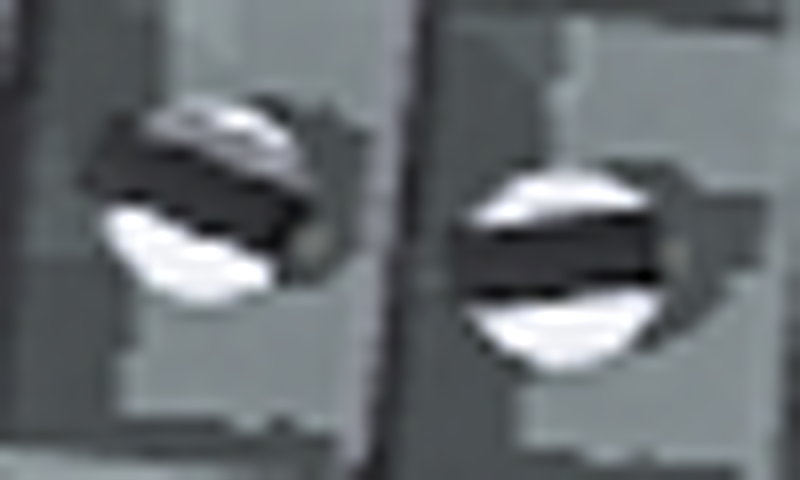

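```bash
cat > ov.py <<'E'
from h import *
def head_ov(d,heads,x0,y0,w,h,k,tag):
    im=cv2.resize(d['img'][y0:y0+h,x0:x0+w,::-1],None,fx=k,fy=k,interpolation=cv2.INTER_CUBIC)
    t=np.linspace(0,2*np.pi,60)
    for x,y,yaw,z0 in heads:
        c,s=np.cos(np.radians(yaw)),np.sin(np.radians(yaw)); R=np.array([[c,-s],[s,c]])
        for pts,z,col in((np.c_[.019*np.cos(t),.019*np.sin(t)],.022,(0,0,255)),(np.array([[-.019,-.007],[.019,-.007],[.019,.007],[-.019,.007],[-.019,-.007]]),.05,(0,255,0))):
            P=np.c_[pts@R.T+[x,y],np.full(len(pts),z0+z)]
            q=((w2p(d,P)-[x0,y0]+.5)*k-.5)
            cv2.polylines(im,[np.int32(q.round())],False,col,1)
    cv2.imwrite(f'pics/{tag}.png',im)
E
python3 - <<'E'
from ov import *
d=load('t4')
w=p2w(d,(np.float64([(205,200),(563,268)])+.5)/16-.5+[226,238],.027);print(w.round(4))
head_ov(d,[(*w[0,:2],71.7,.005),(*w[1,:2],97.4,.005)],226,238,50,30,16,'t4o')
# case
from meas import rect
rect(d,[(112,112),(652,150),(628,403),(85,348)],7,(185,215),.06,'case')
E
```

```text
[[0.4734 0.2149 0.027 ]
 [0.4595 0.1468 0.027 ]]
case ctr [0.4685 0.2127] len 0.2308 0.101 ang of row edge -95.67 ang col edge 174.3
```

View pics/t4o.png

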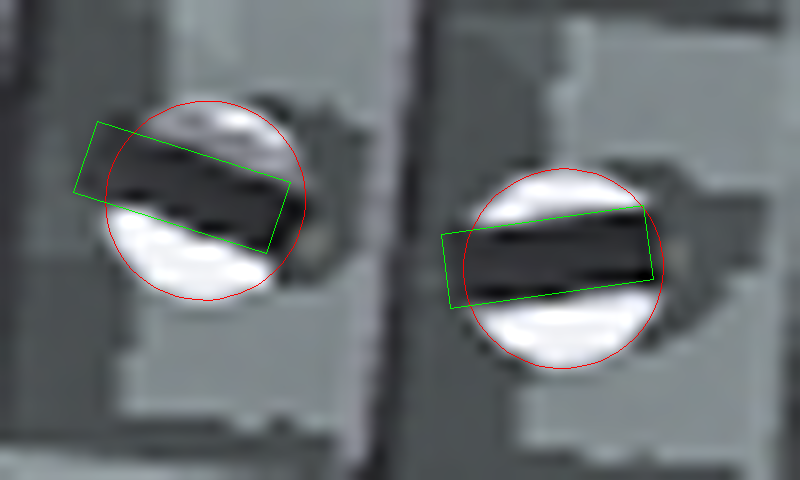

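```bash
python3 -c "
from mv import *
to(.4595,.1463,.12,97.5)"
```

```text
t 7.8 tcp [ 0.4596 -0.2318  0.1597] yaw 87.95 tilt 0.75 gap 0.0855 F [ 0.9 -0.3  0.4] q [-0.6   0.   -0.09  1.47  0.    1.01]
turn total [ 0.0067  0.005  -0.1061] rows>= 1.1116619575115758 
 shift total before-turn axes [ 0.7562 -0.0281  0.0739]  after-turn axes [0.7498 0.0985 0.0795] rows>= 7.603688195991307
```

Request:
servo_tool --targets '[[[0, 0, 0, 0.05, 0, 0, 0.2], [0, 0, 0, 0.09, 0, 0, 0.2], [0, 0, 0, 0.09, 0, 0, 0.2], [0, 0, 0, 0.09, 0, 0, 0.2], [0, 0, 0, 0.09, 0, 0, 0.2], [0, 0, 0, 0.09, 0, 0, 0.2], [0, 0, 0, 0.09, 0, 0, 0.2], [0, 0, 0, 0.09, 0, 0, 0.2], [0, 0, -0.05, 0.05, 0, 0, 0.2], [0, 0, -0.05, 0, 0, 0, 0.2]]]'

```text
time_s: 8.85
tcp_pos: [0.4684, 0.1387, 0.1515]
eef_rot: [-2.072, -2.36, -0.0]
ft_force: [0.0, -0.8, -0.7]
finger_gap: 0.0344
```

Request:
servo_tool --targets '[[[0, 0, 0, 0, 0, 0.06, 0.2], [0, 0, 0, 0, 0, 0, 0.2], [0, 0, 0, 0, 0, 0, 0.2], [0, 0, 0, 0, 0, 0, 0.2]]]'

```text
time_s: 9.25
tcp_pos: [0.4695, 0.1352, 0.1231]
eef_rot: [2.083, 2.351, 0.001]
ft_force: [-0.3, -0.5, -0.8]
finger_gap: 0.034
```

```bash
python3 -c "
from mv import *
to(.4595,.1463,.031,97.5);d=grab('side','s5');crop(d,180,180,200,200,4,'s5c')"
```

```text
t 9.2 tcp [0.4695 0.1352 0.1231] yaw 96.92 tilt 0.05 gap 0.0340 F [-0.3 -0.5 -0.8] q [ 0.14 -0.04 -0.21  1.41 -0.    1.59]
turn total [ 0.0006 -0.     -0.0065] rows>= 0.0676827430868545 
 shift total before-turn axes [ 0.0244 -0.0173  0.1842]  after-turn axes [ 0.0246 -0.0169  0.1842] rows>= 1.8662157474553398
```

View pics/s5c.png

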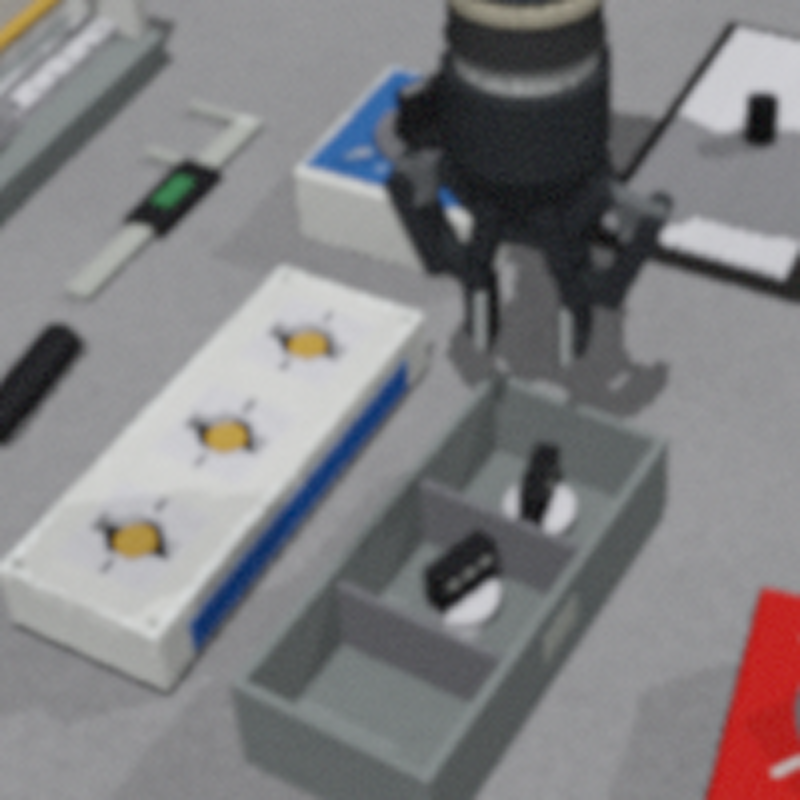

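```bash
python3 - <<'E'
from mv import *
d=load('s5'); s=robot.read_state()
R=Ro.from_rotvec(s['eef_rot']).as_matrix()
u,v=np.meshgrid(np.arange(270,370),np.arange(190,285)); uv=np.c_[u.ravel(),v.ravel()]
P=p2w(d,uv); T=(P-s['tcp_pos'])@R
for h in range(-5,90,5):
    m=(-T[:,2]>h*1e-3)&(-T[:,2]<(h+5)*1e-3)&(np.abs(T[:,0])<.06)&(np.abs(T[:,1])<.09)
    if m.sum(): print(h,m.sum(),(T[m].min(0)*1000).round(0),(T[m].max(0)*1000).round(0))
E
```

```text
0 7 [ -5. -24.  -5.] [11. 17. -1.]
5 29 [ -7. -30. -10.] [13. 29. -5.]
10 35 [ -6. -31. -15.] [ 13.  29. -10.]
15 32 [ -7. -31. -20.] [ 11.  29. -15.]
20 35 [ -7. -31. -25.] [ 14.  30. -20.]
25 36 [ -7. -32. -30.] [ 13.  30. -25.]
30 34 [ -8. -32. -35.] [ 12.  28. -30.]
35 31 [ -9. -32. -40.] [ 14.  27. -35.]
40 31 [ -7. -40. -45.] [ 14.  38. -40.]
45 63 [ -7. -49. -50.] [ 15.  46. -45.]
50 117 [-11. -50. -55.] [ 15.  50. -50.]
55 102 [-12. -51. -60.] [ 14.  52. -55.]
60 67 [-15. -55. -65.] [ 17.  54. -60.]
65 83 [-16. -55. -70.] [ 19.  55. -65.]
70 97 [-13. -58. -75.] [ 20.  57. -70.]
75 94 [ -9. -58. -80.] [ 19.  59. -75.]
80 93 [  4. -62. -85.] [ 20.  61. -80.]
85 98 [ -2. -63. -90.] [ 19.  62. -85.]
```

Request:
servo_tool --targets '[[[0, 0, -0.006, 0.025, -0.017, 0, 0.2], [0, 0, 0, 0, 0, 0.05, 0.2], [0, 0, 0, 0, 0, 0.05, 0.2], [0, 0, 0, 0, 0, 0.05, 0.2], [0, 0, 0, 0, 0, 0.02, 0.2], [0, 0, 0, 0, 0, 0.014, 0.2], [0, 0, 0, 0, 0, 0, 0.2], [0, 0, 0, 0, 0, 0, 0.2]]]'

```text
time_s: 10.1
tcp_pos: [0.46, 0.147, 0.0316]
eef_rot: [2.071, 2.361, 0.003]
ft_force: [0.6, 0.0, -0.3]
finger_gap: 0.0343
```

```bash
python3 -c "
from mv import *
to(.4595,.1463,.031,97.5);d=grab('side','s6');crop(d,230,220,140,140,5,'s6c')"
```

```text
t 10.1 tcp [0.46   0.147  0.0316] yaw 97.50 tilt 0.12 gap 0.0343 F [ 0.6  0.  -0.3] q [ 0.17 -0.01 -0.36  1.22  0.    1.61]
turn total [ 0.0013 -0.0001 -0.    ] rows>= 0.013473658029435382 
 shift total before-turn axes [-0.0014 -0.0012  0.0011]  after-turn axes [-0.0014 -0.0012  0.0011] rows>= 0.021128681889581065
```

View pics/s6c.png

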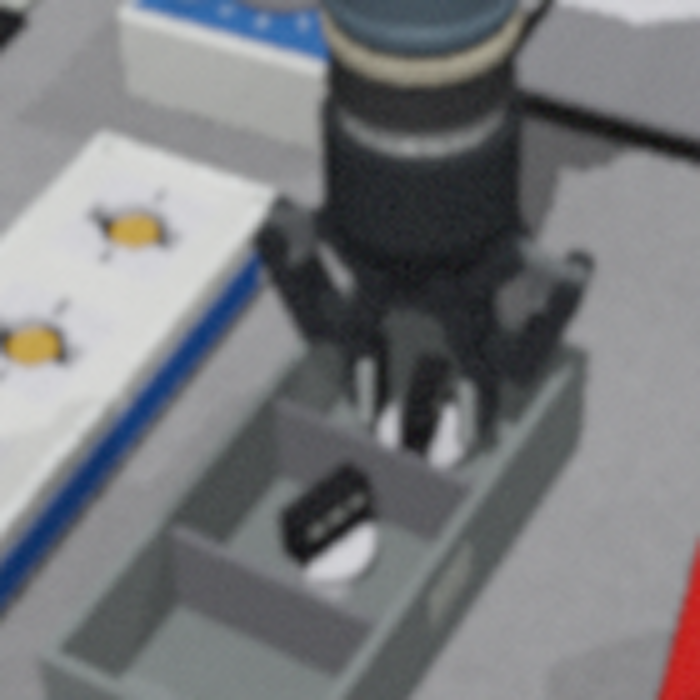

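Bar is between the fingers, parallel to the pads. Close and lift.

Request:
servo_tool --targets '[[[0, 0, 0, 0, 0, 0, 1], [0, 0, 0, 0, 0, 0, 1], [0, 0, 0, 0, 0, 0, 1], [0, 0, 0, 0, 0, 0, 1]]]' --grip_force 70

```text
time_s: 10.55
tcp_pos: [0.4601, 0.147, 0.0315]
eef_rot: [2.071, 2.361, 0.003]
ft_force: [0.7, -0.5, 5.5]
finger_gap: 0.013
```

Request:
servo_tool --targets '[[[0, 0, 0, 0, 0, -0.03, 1], [0, 0, 0, 0, 0, -0.05, 1], [0, 0, 0, 0, 0, -0.05, 1], [0, 0, 0, 0, 0, -0.05, 1], [0, 0, 0, 0, 0, 0, 1], [0, 0, 0, 0, 0, 0, 1], [0, 0, 0, 0, 0, 0, 1]]]'

```text
time_s: 11.25
tcp_pos: [0.4579, 0.1466, 0.1185]
eef_rot: [-2.07, -2.36, 0.004]
ft_force: [-0.4, -0.1, -0.4]
finger_gap: 0.0126
```

```bash
python3 -c "
from mv import *
to(.6209,.0988,.12,176.2);d=grab('side','s7');crop(d,230,190,140,140,5,'s7c')"
```

```text
t 11.2 tcp [0.4579 0.1466 0.1185] yaw 97.49 tilt 0.18 gap 0.0126 F [-0.4 -0.1 -0.4] q [ 0.17 -0.06 -0.23  1.4  -0.    1.61]
turn total [-0.0018 -0.0013 -0.8745] rows>= 9.16696605539555 
 shift total before-turn axes [-0.1372  0.3107 -0.004 ]  after-turn axes [-0.3316 -0.0737 -0.0031] rows>= 3.397151092477873
```

View pics/s7c.png

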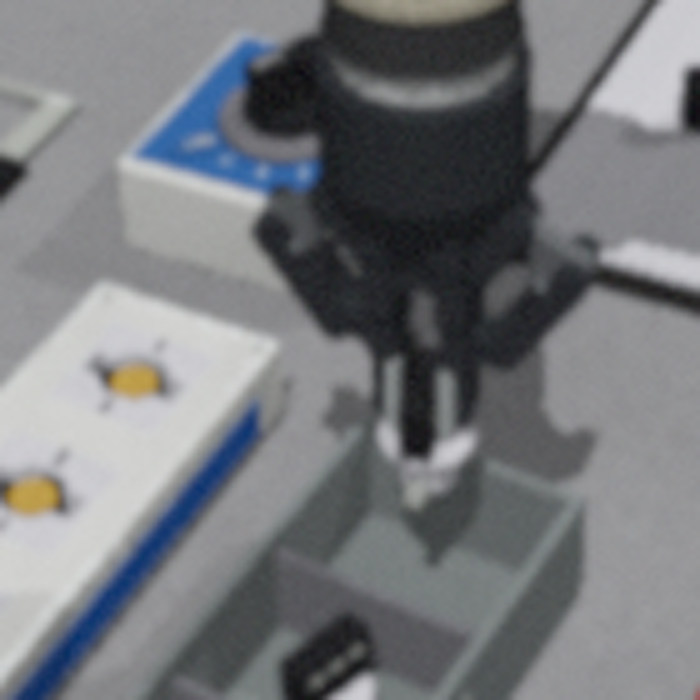

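Request:
servo_tool --targets '[[[0, 0, -0.0875, 0, 0, 0, 1], [0, 0, -0.0875, 0, 0, 0, 1], [0, 0, -0.0875, 0, 0, 0, 1], [0, 0, -0.0875, 0, 0, 0, 1], [0, 0, -0.0875, 0, 0, 0, 1], [0, 0, -0.0875, 0, 0, 0, 1], [0, 0, -0.0875, 0, 0, 0, 1], [0, 0, -0.0875, 0, 0, 0, 1], [0, 0, -0.0875, 0, 0, 0, 1], [0, 0, -0.0875, 0, 0, 0, 1]]]'

```text
time_s: 12.3
tcp_pos: [0.4579, 0.1466, 0.1185]
eef_rot: [-0.094, -3.137, 0.001]
ft_force: [-0.6, -0.6, -1.3]
finger_gap: 0.0124
```

Request:
servo_tool --targets '[[[0, 0, 0, -0.06, -0.014, 0, 1], [0, 0, 0, -0.07, -0.015, 0, 1], [0, 0, 0, -0.07, -0.015, 0, 1], [0, 0, 0, -0.07, -0.015, 0, 1], [0, 0, 0, -0.06, -0.015, 0, 1], [0, 0, 0, 0, 0, 0, 1], [0, 0, 0, 0, 0, 0, 1], [0, 0, 0, 0, 0, 0, 1], [0, 0, 0, 0, 0, 0, 1]]]'

```text
time_s: 13.2
tcp_pos: [0.6202, 0.0996, 0.1202]
eef_rot: [-0.102, -3.139, -0.0]
ft_force: [0.3, -0.0, -0.4]
finger_gap: 0.0127
```

```bash
python3 -c "
from mv import *
to(.6209,.0988,.08,176.2);d=grab('side','s8');crop(d,180,190,140,140,5,'s8c');d=grab('top','t8');crop(d,200,170,100,70,8,'t8c')"
```

```text
t 13.2 tcp [0.6202 0.0996 0.1202] yaw 176.29 tilt 0.05 gap 0.0127 F [ 0.3 -0.  -0.4] q [0.05 0.32 0.19 1.44 0.   0.12]
turn total [ 0.     -0.0006  0.001 ] rows>= 0.010130923208505008 
 shift total before-turn axes [-0.0016 -0.0014  0.0804]  after-turn axes [-0.0015 -0.0014  0.0804] rows>= 0.8045764007796854
```

View pics/s8c.png

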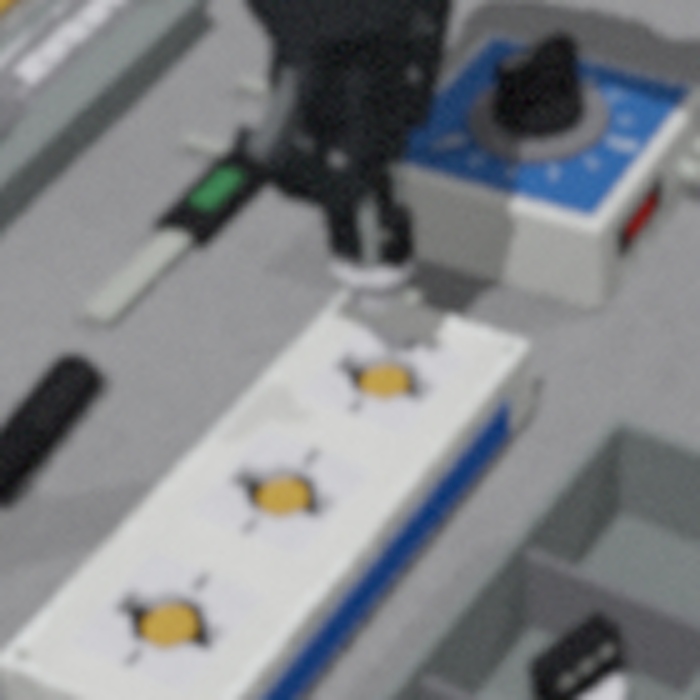

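View pics/t8c.png

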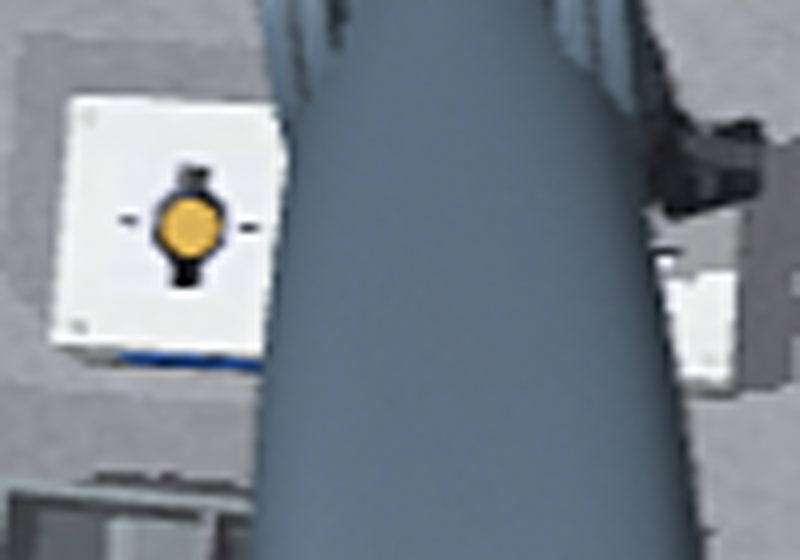

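```bash
python3 - <<'E'
from ov import *
d=load('s8')
print(p2w(d,(np.float64([(385,381),(282,496),(170,624)])+.5)/5-.5+[180,190],.042).round(4))
head_ov(d,[(.6202,.0996,176.2,.0935),(.6209,.0988,176.2,.023)],220,190,80,90,9,'s8o')
E
```

```text
[[0.6197 0.0997 0.042 ]
 [0.6256 0.1798 0.042 ]
 [0.6305 0.2591 0.042 ]]
```

View pics/s8o.png

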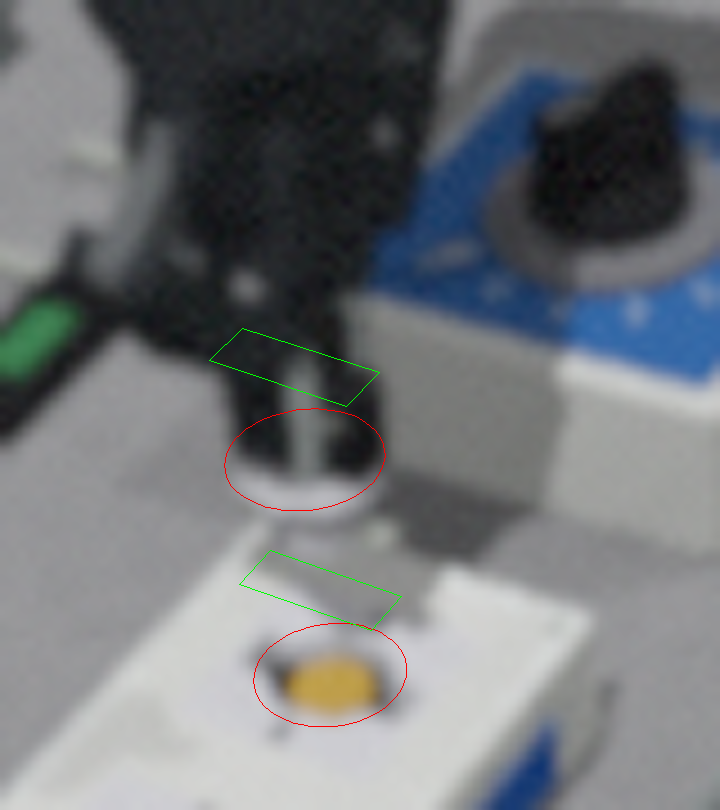

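Request:
servo_tool --targets '[[[0, 0, 0, 0, -0.001, 0.03, 1], [0, 0, 0, 0, 0, 0.03, 1], [0, 0, 0, 0, 0, 0.02, 1], [0, 0, 0, 0, 0, 0.01, 1], [0, 0, 0, 0, 0, 0.006, 1], [0, 0, 0, 0, 0, 0.006, 1], [0, 0, 0, 0, 0, 0, 1], [0, 0, 0, 0, 0, 0, 1]]]'

```text
time_s: 14.1
tcp_pos: [0.6217, 0.0985, 0.0698]
eef_rot: [0.103, 3.139, 0.0]
ft_force: [-0.4, -0.8, -0.1]
finger_gap: 0.0126
```

```bash
python3 -c "
from mv import *
to(.6205,.0992,.0555,176.2)"
```

```text
t 14.1 tcp [0.6217 0.0985 0.0698] yaw 176.24 tilt 0.06 gap 0.0126 F [-0.4 -0.8 -0.1] q [0.05 0.34 0.11 1.34 0.   0.12]
turn total [0.0001 0.0006 0.0004] rows>= 0.0063983122105819735 
 shift total before-turn axes [0.0025 0.0012 0.0287]  after-turn axes [0.0025 0.0012 0.0287] rows>= 0.2880883569438754
```

Request:
servo_tool --targets '[[[0, 0, 0, 0.002, 0.001, 0.005, 1], [0, 0, 0, 0, 0, 0.006, 1], [0, 0, 0, 0, 0, 0.006, 1], [0, 0, 0, 0, 0, 0.006, 1], [0, 0, 0, 0, 0, 0, 1], [0, 0, 0, 0, 0, 0, 1]]]'

```text
time_s: 14.7
tcp_pos: [0.6215, 0.099, 0.0601]
eef_rot: [0.103, 3.137, -0.0]
ft_force: [-0.9, -0.9, 8.1]
finger_gap: 0.0128
```

```bash
python3 -c "
from mv import *
to(.6205,.0992,.0555,176.2)
d=grab('side','s9');crop(d,210,190,100,100,7,'s9c')"
```

```text
t 14.7 tcp [0.6215 0.099  0.0601] yaw 176.24 tilt 0.19 gap 0.0128 F [-0.9 -0.9  8.1] q [ 0.05  0.34  0.1   1.32 -0.    0.12]
turn total [-0.      0.0021  0.0005] rows>= 0.022432434236928672 
 shift total before-turn axes [0.0021 0.0003 0.0092]  after-turn axes [0.0021 0.0003 0.0092] rows>= 0.09416553621572392
```

View pics/s9c.png

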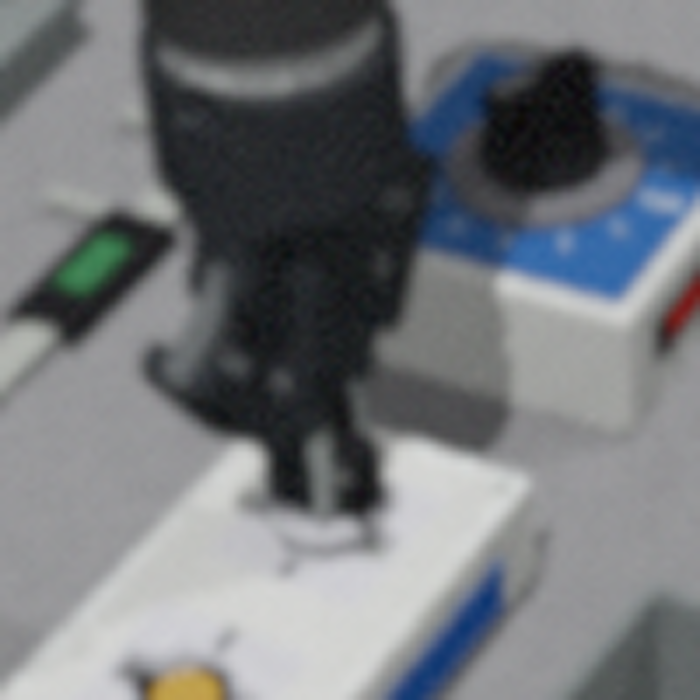

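Request:
servo_tool --targets '[[[0, 0, 0, 0.001, 0, 0.006, 1], [0, 0, 0, 0, 0, 0.006, 1], [0, 0, 0, 0, 0, 0, 1], [0, 0, 0, 0, 0, 0, 1]]]'

```text
time_s: 15.15
tcp_pos: [0.6215, 0.099, 0.0553]
eef_rot: [0.103, 3.135, -0.0]
ft_force: [-2.7, -1.1, 11.1]
finger_gap: 0.0126
```

```bash
python3 -c "
from mv import *
to(.6205,.0992,.0547,86.2)"
```

```text
t 15.2 tcp [0.6215 0.099  0.0553] yaw 176.23 tilt 0.28 gap 0.0126 F [-2.7 -1.1 11.1] q [ 0.05  0.34  0.09  1.31 -0.    0.12]
turn total [0.0025 0.0024 1.0004] rows>= 10.486105096984868 
 shift total before-turn axes [0.0021 0.0003 0.0013]  after-turn axes [ 0.0003 -0.0021  0.0013] rows>= 0.02502184024710794
```

Request:
servo_tool --targets '[[[0, 0, 0.03, 0, 0, 0.001, 1], [0, 0, 0.08, 0, 0, 0, 1], [0, 0, 0.08, 0, 0, 0, 1], [0, 0, 0.08, 0, 0, 0, 1], [0, 0, 0.08, 0, 0, 0, 1], [0, 0, 0.08, 0, 0, 0, 1], [0, 0, 0.08, 0, 0, 0, 1], [0, 0, 0.08, 0, 0, 0, 1], [0, 0, 0.08, 0, 0, 0, 1], [0, 0, 0.08, 0, 0, 0, 1]]]'

```text
time_s: 16.15
tcp_pos: [0.6224, 0.099, 0.0554]
eef_rot: [1.833, 2.544, 0.006]
ft_force: [-0.7, -0.1, 10.7]
finger_gap: 0.0124
```

```bash
python3 -c "
from mv import *
to(.6205,.0992,.0547,86.2); print(robot.read_state()['torque'])"
```

```text
t 16.1 tcp [0.6224 0.099  0.0554] yaw 108.45 tilt 0.39 gap 0.0124 F [-0.7 -0.1 10.7] q [ 0.05  0.34  0.09  1.31 -0.    1.3 ]
turn total [0.0043 0.0007 0.2472] rows>= 2.5915407435182414 
 shift total before-turn axes [ 0.0015 -0.0035  0.0013]  after-turn axes [ 0.0001 -0.0038  0.0013] rows>= 0.04041323769479322
[-0.21425568  0.27715233  0.1215797 ]
```

Request:
servo_tool --targets '[[[0, 0, 0.08, 0, 0, 0, 1], [0, 0, 0.08, 0, 0, 0, 1], [0, 0, 0.08, 0, 0, 0, 1], [0, 0, 0.02, 0, 0, 0, 1], [0, 0, 0, 0, 0, 0, 1], [0, 0, 0, 0, 0, 0, 1]]]'

```text
time_s: 16.75
tcp_pos: [0.6222, 0.0991, 0.0553]
eef_rot: [2.307, 2.126, 0.007]
ft_force: [-0.8, -1.7, 12.2]
finger_gap: 0.0127
```

```bash
python3 -c "
from mv import *
to(.6205,.0992,.0547,86.2); print(robot.read_state()['torque'])"
```

```text
t 16.8 tcp [0.6222 0.0991 0.0553] yaw 85.35 tilt 0.37 gap 0.0127 F [-0.8 -1.7 12.2] q [ 0.05  0.34  0.09  1.31 -0.    1.7 ]
turn total [ 0.0041 -0.0002 -0.0095] rows>= 0.09924292421633325 
 shift total before-turn axes [-0.     -0.0034  0.0013]  after-turn axes [ 0.     -0.0034  0.0013] rows>= 0.03645661188746205
[-0.2378926   0.30122059  0.04566068]
```

Request:
servo_tool --targets '[[[0, 0, 0, 0, 0, -0.004, 1], [0, 0, 0, 0, 0, -0.004, 1], [0, 0, 0, 0, 0, -0.002, 1], [0, 0, 0, 0, 0, 0, 1], [0, 0, 0, 0, 0, 0, 1]]]'

```text
time_s: 17.25
tcp_pos: [0.6222, 0.0991, 0.0592]
eef_rot: [2.307, 2.127, 0.007]
ft_force: [0.6, -1.9, 6.5]
finger_gap: 0.0126
```

```bash
python3 -c "
from mv import *
to(.6205,.0992,.0617,86.2); print(robot.read_state()['torque'])"
```

```text
t 17.2 tcp [0.6222 0.0991 0.0592] yaw 85.35 tilt 0.34 gap 0.0126 F [ 0.6 -1.9  6.5] q [ 0.05  0.34  0.09  1.32 -0.    1.7 ]
turn total [ 0.0038 -0.0002 -0.0094] rows>= 0.09902422224045765 
 shift total before-turn axes [-0.     -0.0034 -0.0049]  after-turn axes [ 0.     -0.0034 -0.0049] rows>= 0.05965627536256627
[-0.11327469 -0.13012391  0.03490172]
```

Request:
servo_tool --targets '[[[0, 0, 0, 0, 0, -0.003, 1], [0, 0, 0, 0, 0, -0.002, 1], [0, 0, 0, 0, 0, 0, 1], [0, 0, 0, 0, 0, 0, 1]]]'

```text
time_s: 17.65
tcp_pos: [0.6222, 0.0991, 0.0613]
eef_rot: [2.307, 2.127, 0.007]
ft_force: [1.2, 0.2, 7.1]
finger_gap: 0.0121
```

Request:
servo_tool --targets '[[[0, 0, 0, 0, 0, -0.002, 1], [0, 0, 0, 0, 0, 0, 1], [0, 0, 0, 0, 0, 0, 1]]]'

```text
time_s: 17.95
tcp_pos: [0.6221, 0.0991, 0.0621]
eef_rot: [2.307, 2.127, 0.006]
ft_force: [1.9, 0.2, 5.8]
finger_gap: 0.0125
```

```bash
python3 -c "
from mv import *
to(.6205,.0992,.0617,86.2); print(robot.read_state()['torque'])"
```

```text
t 17.9 tcp [0.6221 0.0991 0.0621] yaw 85.34 tilt 0.32 gap 0.0125 F [1.9 0.2 5.8] q [ 0.05  0.34  0.1   1.32 -0.    1.7 ]
turn total [ 0.0036 -0.0002 -0.0095] rows>= 0.09991792077144908 
 shift total before-turn axes [ 0.     -0.0033  0.0008]  after-turn axes [ 0.0001 -0.0033  0.0008] rows>= 0.03356531366746558
[-0.12660717 -0.37963519 -0.00918027]
```

Request:
servo_tool --targets '[[[0, 0, 0, 0, 0, 0, 0.2], [0, 0, 0, 0, 0, 0, 0.2], [0, 0, 0, 0, 0, 0, 0.2], [0, 0, 0, 0, 0, -0.04, 0.2], [0, 0, 0, 0, 0, -0.06, 0.2], [0, 0, 0, 0, 0, -0.06, 0.2], [0, 0, 0, -0.06, -0.06, 0, 0.2], [0, 0, 0, 0, -0.06, 0, 0.2], [0, 0, 0, 0, -0.06, 0, 0.2], [0, 0, 0, 0, -0.06, 0, 0.2]]]'

```text
time_s: 18.95
tcp_pos: [0.4961, 0.0789, 0.139]
eef_rot: [-2.309, -2.128, 0.002]
ft_force: [-0.1, -0.0, 0.2]
finger_gap: 0.0344
```

```bash
python3 -c "
from mv import *
to(.4734,.2147,.12,72.5);d=grab('side','s10');crop(d,180,190,140,140,5,'s10c');d=grab('top','t10');crop(d,185,170,110,110,7,'t10c')"
```

```text
t 18.9 tcp [0.4961 0.0789 0.139 ] yaw 85.31 tilt 0.10 gap 0.0344 F [-0.1 -0.   0.2] q [ 0.02 -0.01 -0.14  1.44  0.    1.68]
turn total [-1.100e-03  1.000e-04  1.424e-01] rows>= 1.492242731423455 
 shift total before-turn axes [ 0.267  -0.0673  0.0381]  after-turn axes [ 0.2455 -0.1249  0.0379] rows>= 2.7800809241418354
```

View pics/s10c.png

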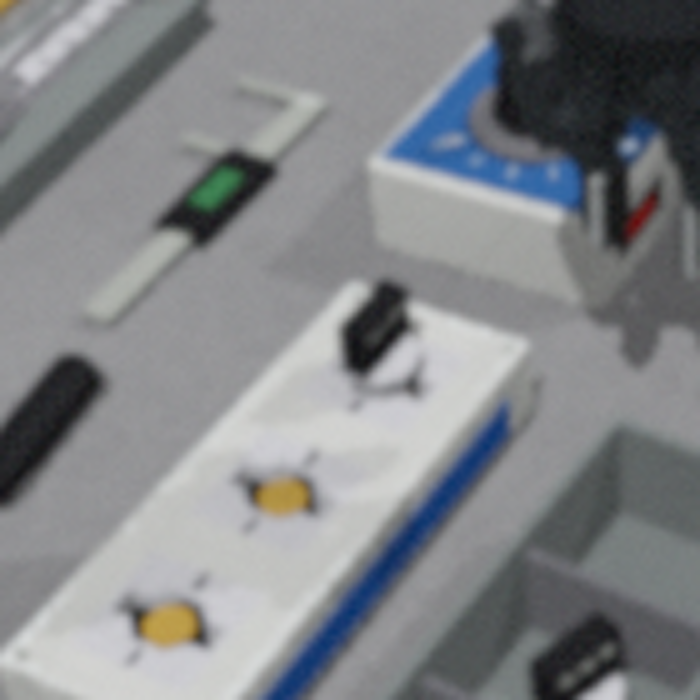

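View pics/t10c.png

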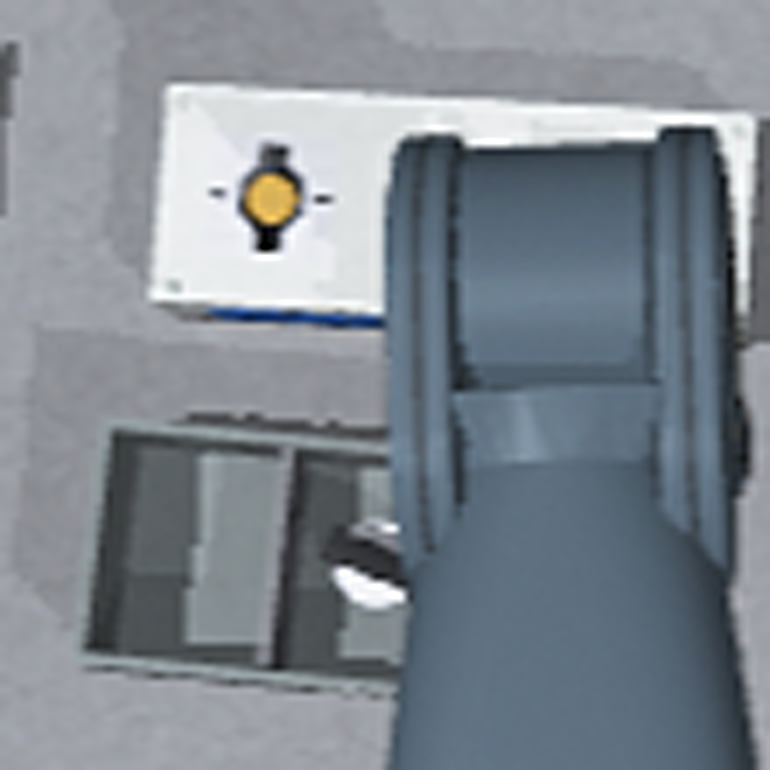

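```bash
python3 - <<'E'
from ov import *
d=load('s10')
head_ov(d,[(.6206,.099,86.2,.036)],235,235,50,50,14,'s10o')
print(p2w(d,(np.float64([(399,291)])+.5)/5-.5+[180,190]))
E
```

```text
[[0.6148437  0.08758527 0.08722933]]
```

View pics/s10o.png

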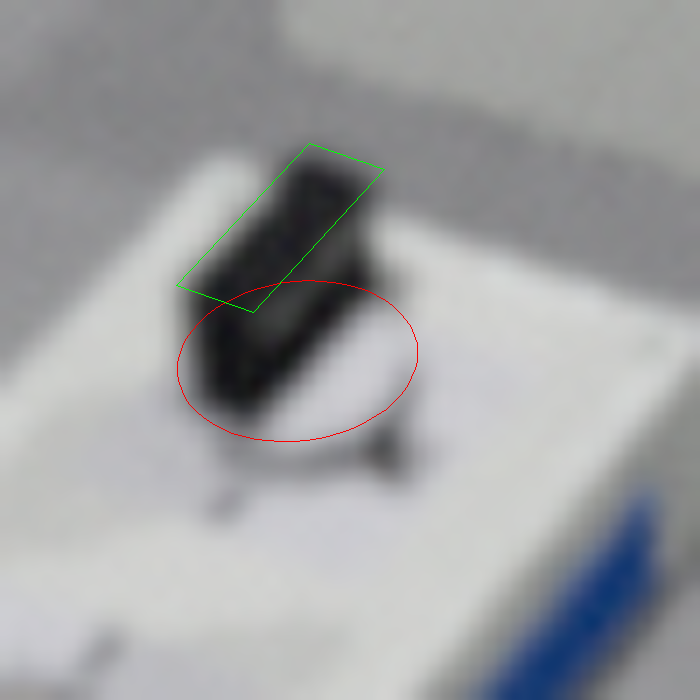

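Request:
servo_tool --targets '[[[0, 0, 0.072, 0, 0, 0, 0.2], [0, 0, 0.07, 0, 0, 0, 0.2], [0, 0, 0, 0.08, -0.04, 0.01, 0.2], [0, 0, 0, 0.08, -0.04, 0.01, 0.2], [0, 0, 0, 0.085, -0.045, 0.01, 0.2], [0, 0, 0, 0, 0, 0, 0.2], [0, 0, 0, 0, 0, 0, 0.2], [0, 0, 0, 0, 0, 0, 0.2]]]'

```text
time_s: 19.85
tcp_pos: [0.4752, 0.2139, 0.1246]
eef_rot: [2.533, 1.858, -0.001]
ft_force: [0.5, -0.2, -0.0]
finger_gap: 0.0342
```

```bash
python3 -c "
from mv import *
to(.4734,.2147,.031,72.5)"
```

```text
t 19.9 tcp [0.4752 0.2139 0.1246] yaw 72.53 tilt 0.04 gap 0.0342 F [ 0.5 -0.2 -0. ] q [ 0.29  0.04 -0.12  1.41 -0.    2.17]
turn total [0.0001 0.0004 0.0003] rows>= 0.004410962142255479 
 shift total before-turn axes [ 0.0005 -0.004   0.1872]  after-turn axes [ 0.0004 -0.004   0.1872] rows>= 1.8728462897324643
```

Request:
servo_tool --targets '[[[0, 0, 0, 0, -0.004, 0.05, 0.2], [0, 0, 0, 0, 0, 0.05, 0.2], [0, 0, 0, 0, 0, 0.05, 0.2], [0, 0, 0, 0, 0, 0.02, 0.2], [0, 0, 0, 0, 0, 0.017, 0.2], [0, 0, 0, 0, 0, 0, 0.2], [0, 0, 0, 0, 0, 0, 0.2]]]'

```text
time_s: 20.55
tcp_pos: [0.4739, 0.2151, 0.0324]
eef_rot: [2.533, 1.858, 0.003]
ft_force: [-0.5, 1.2, -1.1]
finger_gap: 0.0344
```

```bash
python3 -c "
from mv import *
to(.4734,.2147,.031,72.5);d=grab('side','s11');crop(d,230,220,140,140,5,'s11c');d=grab('top','t11');crop(d,185,170,110,110,7,'t11c')"
```

```text
t 20.6 tcp [0.4739 0.2151 0.0324] yaw 72.53 tilt 0.10 gap 0.0344 F [-0.5  1.2 -1.1] q [ 0.3   0.09 -0.26  1.22 -0.    2.17]
turn total [ 0.0009 -0.0006  0.0003] rows>= 0.009803756676651168 
 shift total before-turn axes [-0.001  -0.0008  0.0028]  after-turn axes [-0.001  -0.0008  0.0028] rows>= 0.030545858753606818
```

View pics/s11c.png

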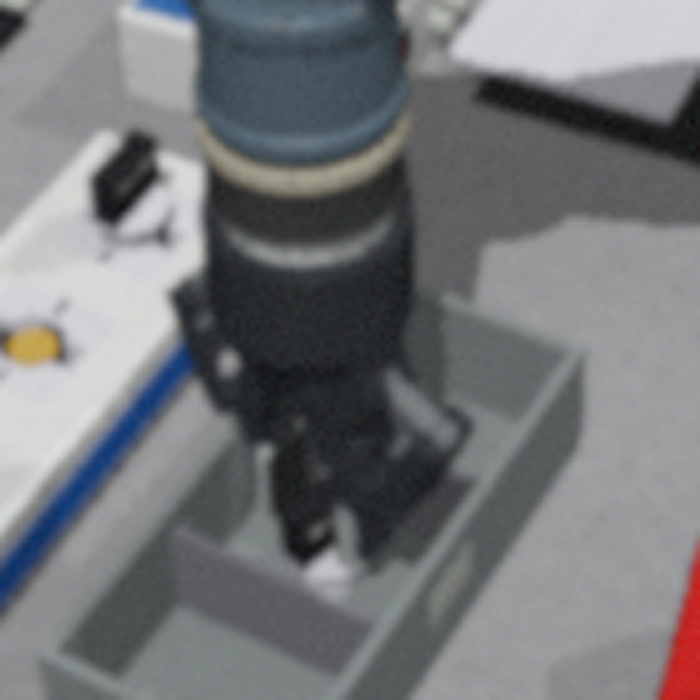

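View pics/t11c.png

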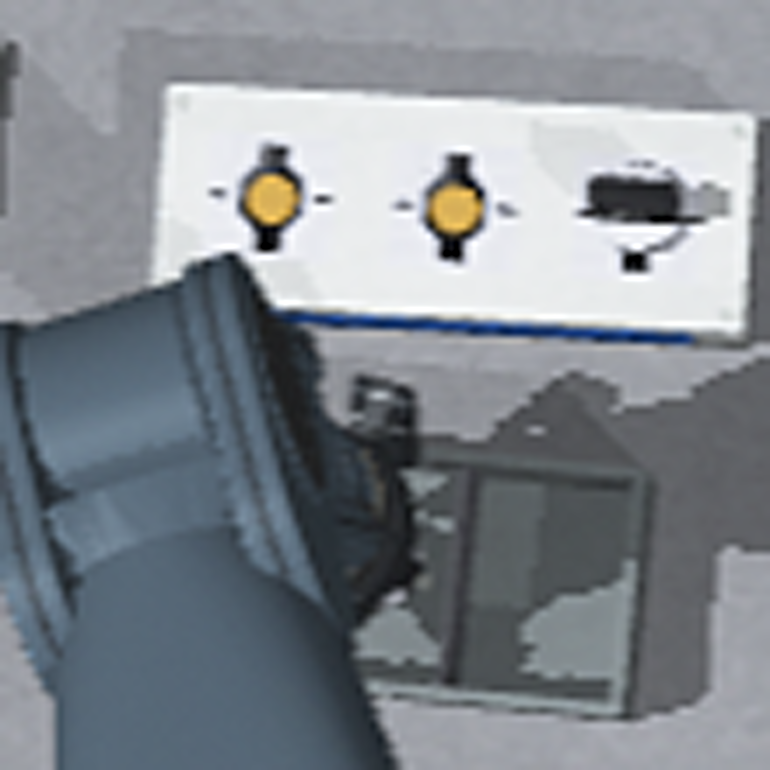

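Request:
servo_tool --targets '[[[0, 0, 0, 0, 0, 0.002, 0.2], [0, 0, 0, 0, 0, 0, 1], [0, 0, 0, 0, 0, 0, 1], [0, 0, 0, 0, 0, 0, 1], [0, 0, 0, 0, 0, 0, 1], [0, 0, 0, 0, 0, 0, 1]]]' --grip_force 70

```text
time_s: 21.25
tcp_pos: [0.4735, 0.2154, 0.031]
eef_rot: [2.532, 1.859, 0.002]
ft_force: [-0.3, -0.3, 3.7]
finger_gap: 0.0128
```

Request:
servo_tool --targets '[[[0, 0, 0, 0, 0, -0.03, 1], [0, 0, 0, 0, 0, -0.05, 1], [0, 0, 0, 0, 0, -0.05, 1], [0, 0, 0, 0, 0, -0.05, 1], [0, 0, 0, 0, 0, 0, 1], [0, 0, 0, 0, 0, 0, 1], [0, 0, 0, 0, 0, 0, 1]]]'

```text
time_s: 21.95
tcp_pos: [0.4716, 0.2147, 0.1181]
eef_rot: [-2.532, -1.858, 0.006]
ft_force: [0.6, -0.8, -1.5]
finger_gap: 0.0126
```

```bash
python3 -c "
from mv import *
to(.6259,.179,.12,176.2);d=grab('side','s12')"
```

```text
t 21.9 tcp [0.4716 0.2147 0.1181] yaw 72.56 tilt 0.22 gap 0.0126 F [ 0.6 -0.8 -1.5] q [ 0.3   0.04 -0.13  1.4  -0.    2.17]
turn total [-2.6000e-03 -8.0000e-04 -1.1515e+00] rows>= 12.070366174635042 
 shift total before-turn axes [ 0.0242  0.3158 -0.0048]  after-turn axes [-0.3126 -0.0509 -0.0037] rows>= 3.16778245398745
```

View pics/s12.png

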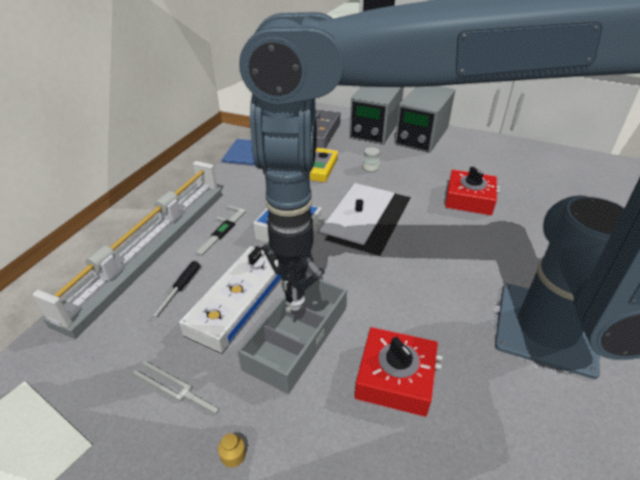

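Request:
servo_tool --targets '[[[0, 0, -0.09, 0, 0, 0, 1], [0, 0, -0.09, 0, 0, 0, 1], [0, 0, -0.09, 0, 0, 0, 1], [0, 0, -0.09, 0, 0, 0, 1], [0, 0, -0.09, 0, 0, 0, 1], [0, 0, -0.09, 0, 0, 0, 1], [0, 0, -0.09, 0, 0, 0, 1], [0, 0, -0.09, 0, 0, 0, 1], [0, 0, -0.09, 0, 0, 0, 1], [0, 0, -0.09, 0, 0, 0, 1]]]'

```text
time_s: 23.0
tcp_pos: [0.4718, 0.2148, 0.1183]
eef_rot: [-0.709, -3.058, 0.003]
ft_force: [-0.2, 0.1, -0.9]
finger_gap: 0.0129
```

Request:
servo_tool --targets '[[[0, 0, -0.09, 0, 0, 0, 1], [0, 0, -0.09, 0, 0, 0, 1], [0, 0, -0.07, 0, 0, 0, 1], [0, 0, 0, -0.06, -0.01, 0, 1], [0, 0, 0, -0.09, -0.015, 0, 1], [0, 0, 0, -0.09, -0.015, 0, 1], [0, 0, 0, -0.07, -0.01, 0, 1], [0, 0, 0, 0, 0, 0, 1], [0, 0, 0, 0, 0, 0, 1], [0, 0, 0, 0, 0, 0, 1]]]'

```text
time_s: 24.0
tcp_pos: [0.6244, 0.1798, 0.1191]
eef_rot: [-0.107, -3.137, 0.001]
ft_force: [0.0, -0.8, -0.6]
finger_gap: 0.0126
```

```bash
cat > o13.py <<'E'
from mv import *
from ov import head_ov
to(.6259,.179,.07,176.2); s=robot.read_state()
d=grab('side','s13'); head_ov(d,[(s['tcp_pos'][0],s['tcp_pos'][1],176.2,s['tcp_pos'][2]-.026),(.6259,.179,176.2,.023)],190,200,90,90,8,'s13o')
E
python3 o13.py
```

```text
t 24.0 tcp [0.6244 0.1798 0.1191] yaw 176.09 tilt 0.17 gap 0.0126 F [ 0.  -0.8 -0.6] q [0.18 0.38 0.26 1.46 0.   0.25]
turn total [-0.0003 -0.0018 -0.0013] rows>= 0.019062950954129524 
 shift total before-turn axes [-0.0034 -0.0013  0.0983]  after-turn axes [-0.0032 -0.0013  0.0983] rows>= 0.9835342684617115
```

View pics/s13o.png

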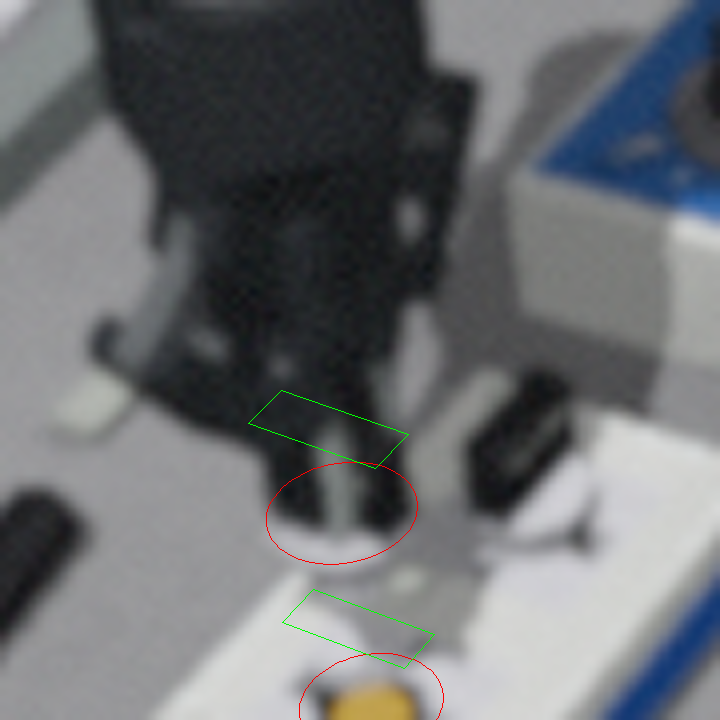

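Request:
servo_tool --targets '[[[0, 0, 0, 0, -0.001, 0.03, 1], [0, 0, 0, 0, 0, 0.03, 1], [0, 0, 0, 0, 0, 0.02, 1], [0, 0, 0, 0, 0, 0.01, 1], [0, 0, 0, 0, 0, 0.008, 1], [0, 0, 0, 0, 0, 0, 1], [0, 0, 0, 0, 0, 0, 1]]]'

```text
time_s: 24.75
tcp_pos: [0.6262, 0.1791, 0.0717]
eef_rot: [0.108, 3.139, 0.0]
ft_force: [-0.6, -0.3, -2.5]
finger_gap: 0.0125
```

```bash
python3 -c "
from mv import *
to(.6259,.179,.0547,176.2)"
```

```text
t 24.8 tcp [0.6262 0.1791 0.0717] yaw 176.06 tilt 0.04 gap 0.0125 F [-0.6 -0.3 -2.5] q [ 0.18  0.4   0.19  1.36 -0.    0.24]
turn total [ 0.0001  0.0005 -0.0016] rows>= 0.01642249049871628 
 shift total before-turn axes [ 0.0006 -0.0003  0.0341]  after-turn axes [ 0.0005 -0.0003  0.0341] rows>= 0.3406737931039887
```

Request:
servo_tool --targets '[[[0, 0, 0, 0, 0, 0.006, 1], [0, 0, 0, 0, 0, 0.006, 1], [0, 0, 0, 0, 0, 0.006, 1], [0, 0, 0, 0, 0, 0.006, 1], [0, 0, 0, 0, 0, 0.006, 1], [0, 0, 0, 0, 0, 0.004, 1], [0, 0, 0, 0, 0, 0, 1], [0, 0, 0, 0, 0, 0, 1]]]'

```text
time_s: 25.55
tcp_pos: [0.6269, 0.1793, 0.0572]
eef_rot: [0.108, 3.137, 0.001]
ft_force: [-1.8, -1.4, 8.9]
finger_gap: 0.0124
```

```bash
python3 -c "
from mv import *
to(.6259,.179,.0547,86.2)"
```

```text
t 25.6 tcp [0.6269 0.1793 0.0572] yaw 176.06 tilt 0.19 gap 0.0124 F [-1.8 -1.4  8.9] q [ 0.18  0.4   0.17  1.33 -0.    0.24]
turn total [0.0019 0.0013 0.9985] rows>= 10.46636841130952 
 shift total before-turn axes [ 0.0019 -0.0006  0.0049]  after-turn axes [-0.0006 -0.0019  0.0049] rows>= 0.052930623629147903
```

Request:
servo_tool --targets '[[[0, 0, 0, 0.001, 0, 0.005, 1], [0, 0, 0, 0, 0, 0.001, 1], [0, 0, 0, 0, 0, 0, 1], [0, 0, 0, 0, 0, 0, 1]]]'

```text
time_s: 25.95
tcp_pos: [0.6268, 0.1793, 0.0549]
eef_rot: [0.108, 3.135, 0.001]
ft_force: [-2.4, -0.6, 9.6]
finger_gap: 0.0125
```

```bash
python3 -c "
from mv import *
to(.6259,.179,.0547,86.2)"
```

```text
t 25.9 tcp [0.6268 0.1793 0.0549] yaw 176.06 tilt 0.26 gap 0.0125 F [-2.4 -0.6  9.6] q [ 0.18  0.4   0.16  1.33 -0.    0.24]
turn total [0.0026 0.0019 0.9985] rows>= 10.466116033698958 
 shift total before-turn axes [ 0.0018 -0.0007  0.0005]  after-turn axes [-0.0007 -0.0018  0.0005] rows>= 0.01975739347867217
```

Depth ≈15.5 mm. Turn clockwise.

Request:
servo_tool --targets '[[[0, 0, 0.03, 0, 0, 0.001, 1], [0, 0, 0.08, 0, 0, 0, 1], [0, 0, 0.08, 0, 0, 0, 1], [0, 0, 0.08, 0, 0, 0, 1], [0, 0, 0.08, 0, 0, 0, 1], [0, 0, 0.08, 0, 0, 0, 1], [0, 0, 0.08, 0, 0, 0, 1], [0, 0, 0.08, 0, 0, 0, 1], [0, 0, 0.08, 0, 0, 0, 1], [0, 0, 0.08, 0, 0, 0, 1]]]'

```text
time_s: 26.95
tcp_pos: [0.628, 0.179, 0.055]
eef_rot: [1.838, 2.541, 0.007]
ft_force: [-1.4, -0.8, 10.0]
finger_gap: 0.0127
```

Request:
servo_tool --targets '[[[0, 0, 0.08, 0, 0, 0, 1], [0, 0, 0.08, 0, 0, 0, 1], [0, 0, 0.08, 0, 0, 0, 1], [0, 0, 0.02, 0, 0, 0, 1], [0, 0, 0, 0, 0, 0, 1], [0, 0, 0, 0, 0, 0, 1]]]'

```text
time_s: 27.55
tcp_pos: [0.6275, 0.1791, 0.0549]
eef_rot: [2.31, 2.123, 0.007]
ft_force: [-1.3, -0.9, 10.7]
finger_gap: 0.0125
```

```bash
python3 -c "
from mv import *
to(.6259,.179,.0617,86.2); print(robot.read_state()['torque'])"
```

```text
t 27.6 tcp [0.6275 0.1791 0.0549] yaw 85.17 tilt 0.34 gap 0.0125 F [-1.3 -0.9 10.7] q [ 0.18  0.4   0.16  1.33 -0.    1.83]
turn total [ 0.0038 -0.0004 -0.0115] rows>= 0.12045735542733205 
 shift total before-turn axes [-0.0005 -0.0031 -0.0136]  after-turn axes [-0.0005 -0.0032 -0.0135] rows>= 0.13914602097118794
[-0.26326275  0.43400481  0.06578996]
```

Ease up and release.

Request:
servo_tool --targets '[[[0, 0, 0, 0, 0, -0.004, 1], [0, 0, 0, 0, 0, -0.004, 1], [0, 0, 0, 0, 0, -0.004, 1], [0, 0, 0, 0, 0, -0.003, 1], [0, 0, 0, 0, 0, -0.002, 1], [0, 0, 0, 0, 0, 0, 1], [0, 0, 0, 0, 0, 0, 1]]]'

```text
time_s: 28.25
tcp_pos: [0.6273, 0.1791, 0.0612]
eef_rot: [2.311, 2.123, 0.006]
ft_force: [1.8, -1.3, 6.4]
finger_gap: 0.0124
```

```bash
python3 -c "
from mv import *
to(.6259,.179,.0617,86.2); print(robot.read_state()['torque'])"
```

```text
t 28.2 tcp [0.6273 0.1791 0.0612] yaw 85.15 tilt 0.28 gap 0.0124 F [ 1.8 -1.3  6.4] q [ 0.18  0.4   0.17  1.34 -0.    1.83]
turn total [ 0.003  -0.0004 -0.0117] rows>= 0.12225697974994441 
 shift total before-turn axes [-0.0005 -0.0028 -0.0011]  after-turn axes [-0.0005 -0.0028 -0.0011] rows>= 0.030734158756205998
[-0.13163784 -0.56726596  0.10176423]
```

Request:
servo_tool --targets '[[[0, 0, 0, 0, 0, -0.001, 0], [0, 0, 0, 0, 0, 0, 0], [0, 0, 0, 0, 0, 0, 0], [0, 0, 0, 0, 0, -0.04, 0], [0, 0, 0, 0, 0, -0.09, 0], [0, 0, 0, 0, 0, -0.09, 0], [0, 0, 0, -0.08, -0.02, 0, 0], [0, 0, 0, -0.09, -0.02, 0, 0], [0, 0, 0, -0.09, -0.02, 0, 0], [0, 0, 0, -0.09, -0.02, 0, 0]]]'

```text
time_s: 29.25
tcp_pos: [0.5694, 0.007, 0.1689]
eef_rot: [-2.311, -2.126, 0.002]
ft_force: [0.3, -0.8, -0.3]
finger_gap: 0.0427
```

Request:
servo_tool --targets '[[[0, 0, 0, -0.09, -0.02, 0, 0], [0, 0, 0, -0.09, -0.02, 0, 0], [0, 0, 0, 0, 0, 0, 0], [0, 0, 0, 0, 0, 0, 0]]]'

```text
time_s: 29.65
tcp_pos: [0.5424, -0.0805, 0.169]
eef_rot: [-2.314, -2.121, 0.0]
ft_force: [-1.0, 0.5, 0.6]
finger_gap: 0.0428
```

```bash
python3 -c "
from mv import *
from ov import head_ov
to(.6335,-.0885,.14,86.2);d=grab('side','s14'); head_ov(d,[(.6206,.099,86.2,.036),(.6259,.179,86.2,.036)],205,235,80,70,10,'s14o')
d=grab('top','t14');head_ov(d,[(.6206,.099,86.2,.036),(.6259,.179,86.2,.036)],200,175,100,50,8,'t14o')"
```

```text
t 29.6 tcp [ 0.5424 -0.0805  0.169 ] yaw 85.02 tilt 0.11 gap 0.0428 F [-1.   0.5  0.6] q [-0.27  0.11  0.04  1.5   0.    1.39]
turn total [-0.001  -0.0007 -0.0131] rows>= 0.13776782551819627 
 shift total before-turn axes [-0.0002  0.183   0.0577]  after-turn axes [-0.0039  0.1829  0.058 ] rows>= 1.918967863300514
```

View pics/s14o.png

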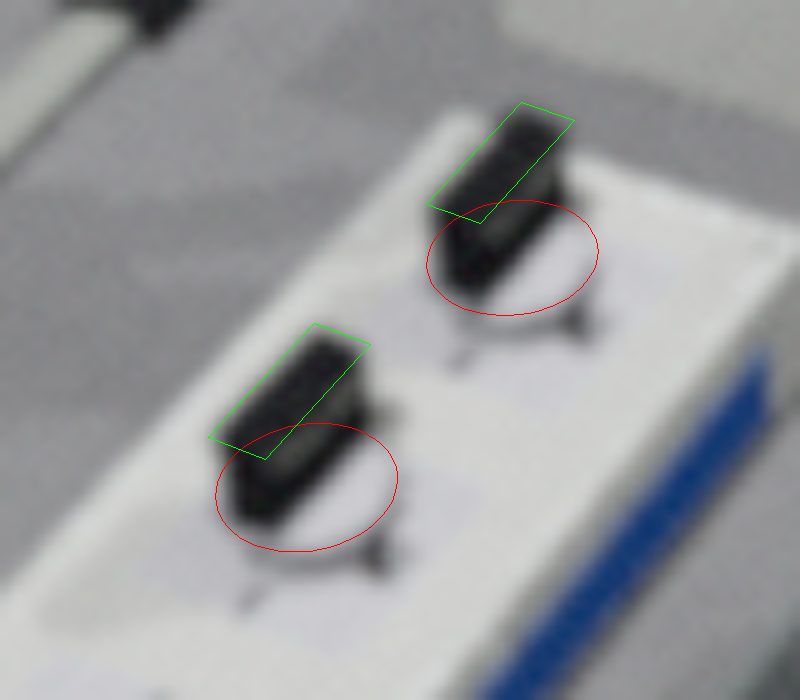

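View pics/t14o.png

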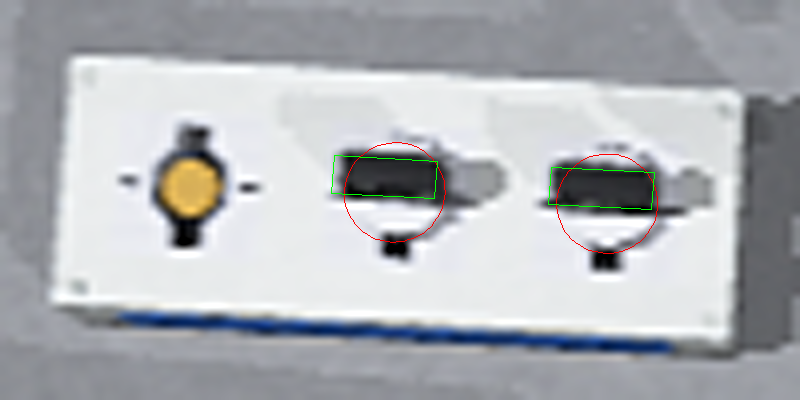

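View pics/t14.png

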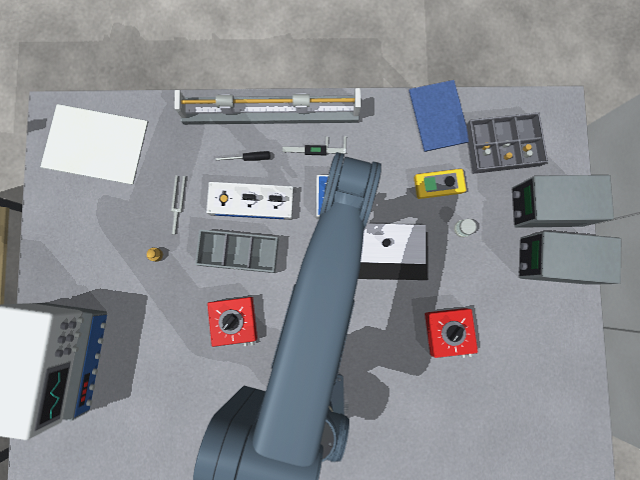

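```bash
python3 - <<'E'
from h import *
d=load('t14'); s=load('s14')
def pts(d,poly_w):
    q=w2p(d,poly_w); x,y,w,h=cv2.boundingRect(np.float32(q))
    m=np.zeros((480,640),np.uint8); cv2.fillConvexPoly(m,np.int32(q.round()),1); m=cv2.erode(m,np.ones((3,3)))
    v,u=np.nonzero(m); return p2w(d,np.c_[u,v]) if len(u) else np.zeros((0,3))
def recta(x,y,yaw,L,W,z,ox=0,oy=0):
    c,sn=np.cos(np.radians(yaw)),np.sin(np.radians(yaw)); P=np.array([[-L,-W],[L,-W],[L,W],[-L,W]])/2+[ox,oy]
    return np.c_[P@np.array([[c,sn],[-sn,c]])+[x,y],np.full(4,z)]
for n,im in(('top',d),('side',s)):
    for hx,hy in((.6206,.099),(.6259,.179)):
        p=pts(im,recta(hx,hy,86.2,.038,.014,.086)); print(n,'bar',len(p),np.median(p[:,2]).round(4),np.percentile(p[:,2],[10,90]).round(4))
    for x,y in((.6232,.139),(.6286,.219)):
        p=pts(im,recta(x,y,86.2,.02,.04,.045)); print(n,'rigtop',len(p),np.median(p[:,2]).round(4),np.percentile(p[:,2],[10,90]).round(4))
E
```

```text
top bar 46 0.087 [0.0827 0.0894]
top bar 41 0.0855 [0.0802 0.0901]
top rigtop 57 0.0455 [0.0425 0.0494]
top rigtop 65 0.0458 [0.0429 0.0494]
side bar 39 0.0858 [0.0842 0.0872]
side bar 48 0.0858 [0.0843 0.0882]
side rigtop 86 0.0451 [0.0433 0.0715]
side rigtop 99 0.0461 [0.0445 0.0473]
```

```bash
python3 - <<'E'
from h import *
for tag,x0,y0,w,h,k in(('top0',312,170,54,54,12),('s8',265,185,60,60,11)):
    d=load(tag); im=cv2.resize(d['img'][y0:y0+h,x0:x0+w,::-1],None,fx=k,fy=k,interpolation=cv2.INTER_CUBIC)
    t=np.linspace(0,2*np.pi,60); cx,cy=.6335,-.0886
    a=np.radians(70); R=np.array([[np.cos(a),-np.sin(a)],[np.sin(a),np.cos(a)]])
    B=np.array([[-.023,-.007],[.023,-.007],[.023,.007],[-.023,.007],[-.023,-.007]])@R.T
    for P,z,c in((np.c_[np.cos(t),np.sin(t)]*.024,.067,(0,0,255)),(B,.099,(0,255,0)),(B,.067,(0,255,255))):
        q=(w2p(d,np.c_[P+[cx,cy],np.full(len(P),z)])-[x0,y0]+.5)*k-.5
        cv2.polylines(im,[np.int32(q.round())],False,c,1)
    cv2.imwrite(f'pics/k_{tag}.png',im)
E
```

```text
(no output)
```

View pics/k_top0.png

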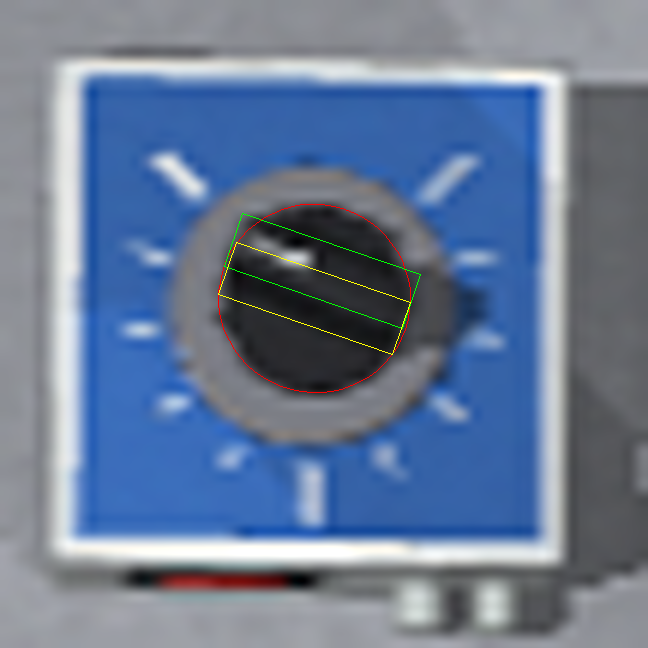

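View pics/k_s8.png

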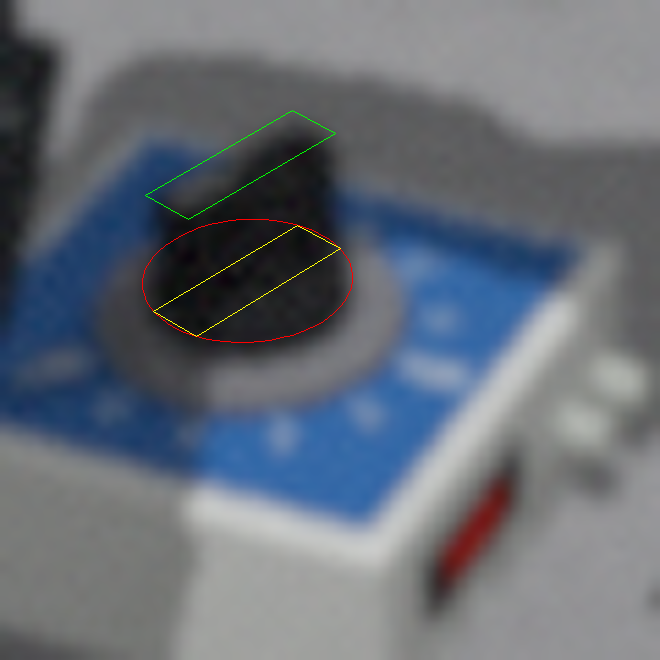

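```bash
python3 -c "
from mv import *
to(.6337,-.0888,.14,70)"
```

```text
t 29.8 tcp [ 0.5431 -0.0789  0.1693] yaw 85.20 tilt 0.08 gap 0.0423 F [ 0.1 -0.1  0.4] q [-0.27  0.11  0.04  1.5   0.    1.39]
turn total [-0.0007 -0.0005  0.1689] rows>= 1.7708254187405712 
 shift total before-turn axes [-0.0046  0.1823  0.0583]  after-turn axes [0.0434 0.1771 0.0585] rows>= 1.9147356714771024
```

Request:
servo_tool --targets '[[[0, 0, 0.085, 0, 0, 0, 0], [0, 0, 0.084, 0, 0, 0, 0], [0, 0, 0, 0.02, 0.07, 0, 0], [0, 0, 0, 0.023, 0.07, 0, 0], [0, 0, 0, 0, 0.037, 0.03, 0], [0, 0, 0, 0, 0, 0.03, 0], [0, 0, 0, 0, 0, 0, 0], [0, 0, 0, 0, 0, 0, 0], [0, 0, 0, 0, 0, 0, 0]]]'

```text
time_s: 30.65
tcp_pos: [0.6333, -0.0894, 0.1408]
eef_rot: [2.573, 1.802, 0.001]
ft_force: [0.3, 0.3, 0.8]
finger_gap: 0.0425
```

```bash
python3 -c "
from mv import *
to(.6337,-.0888,.075,70)"
```

```text
t 30.6 tcp [ 0.6333 -0.0894  0.1408] yaw 69.99 tilt 0.03 gap 0.0425 F [0.3 0.3 0.8] q [-0.25  0.35  0.26  1.49  0.    1.68]
turn total [ 0.0004 -0.0001 -0.0001] rows>= 0.0038290442640521497 
 shift total before-turn axes [0.0013 0.0003 0.1315]  after-turn axes [0.0013 0.0004 0.1315] rows>= 1.315084080352551
```

Request:
servo_tool --targets '[[[0, 0, 0, 0.001, 0, 0.04, 0], [0, 0, 0, 0, 0, 0.04, 0], [0, 0, 0, 0, 0, 0.03, 0], [0, 0, 0, 0, 0, 0.02, 0], [0, 0, 0, 0, 0, 0, 0], [0, 0, 0, 0, 0, 0, 0]]]'

```text
time_s: 31.25
tcp_pos: [0.634, -0.0896, 0.0754]
eef_rot: [2.574, 1.801, 0.001]
ft_force: [1.1, 0.2, 0.6]
finger_gap: 0.0432
```

```bash
python3 -c "
from mv import *
to(.6337,-.0888,.075,70);d=grab('side','s15');crop(d,240,160,100,100,7,'s15c')"
```

```text
t 31.2 tcp [ 0.634  -0.0896  0.0754] yaw 69.95 tilt 0.03 gap 0.0432 F [1.1 0.2 0.6] q [-0.25  0.37  0.16  1.36  0.    1.68]
turn total [ 0.0004 -0.     -0.0006] rows>= 0.006051550614634365 
 shift total before-turn axes [ 0.0013 -0.0011  0.0008]  after-turn axes [ 0.0013 -0.0011  0.0008] rows>= 0.018811962071292713
```

View pics/s15c.png

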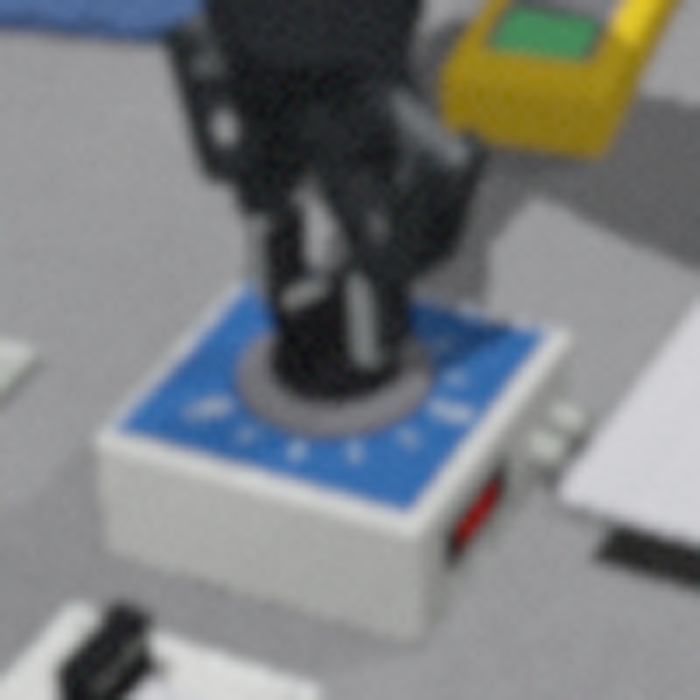

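Request:
servo_tool --targets '[[[0, 0, 0, 0, 0, 0, 1], [0, 0, 0, 0, 0, 0, 1], [0, 0, 0, 0, 0, 0, 1], [0, 0, 0, 0, 0, 0, 1], [0, 0, 0, 0, 0, 0, 1]]]' --grip_force 40

```text
time_s: 31.8
tcp_pos: [0.6318, -0.0891, 0.0761]
eef_rot: [-2.572, -1.8, 0.004]
ft_force: [-6.5, 1.0, 5.6]
finger_gap: 0.0127
```

Request:
servo_tool --targets '[[[0, 0, 0.05, 0, 0, 0, 1], [0, 0, 0.05, 0, 0, 0, 1], [0, 0, 0.05, 0, 0, 0, 1], [0, 0, 0.05, 0, 0, 0, 1]]]'

```text
time_s: 32.2
tcp_pos: [0.6313, -0.0888, 0.0761]
eef_rot: [-2.823, -1.371, 0.006]
ft_force: [-8.1, 2.3, 6.7]
finger_gap: 0.0133
```

```bash
python3 -c "
from mv import *
to(.6337,-.0888,.075,-1.5);print(robot.read_state()['torque'])"
```

```text
t 32.2 tcp [ 0.6313 -0.0888  0.0761] yaw 51.79 tilt 0.29 gap 0.0133 F [-8.1  2.3  6.7] q [-0.24  0.36  0.16  1.37 -0.    1.99]
turn total [-0.002   0.0027  0.5921] rows>= 6.206807718807166 
 shift total before-turn axes [0.003  0.0038 0.0022]  after-turn axes [ 0.0048 -0.0002  0.0022] rows>= 0.05319826662918194
[0.34805933 1.68447434 0.05324145]
```

Request:
servo_tool --targets '[[[0, 0, 0, -0.003, -0.004, 0, 1], [0, 0, 0.04, 0, 0, 0, 1], [0, 0, 0.04, 0, 0, 0, 1], [0, 0, 0.04, 0, 0, 0, 1], [0, 0, 0, 0, 0, 0, 1]]]'

```text
time_s: 32.7
tcp_pos: [0.6309, -0.0886, 0.0761]
eef_rot: [-2.939, -1.105, -0.0]
ft_force: [-3.5, 2.9, 4.3]
finger_gap: 0.0132
```

```bash
python3 -c "
from mv import *
to(.6325,-.0888,.075,-1.5);print(robot.read_state()['torque'])"
```

```text
t 32.7 tcp [ 0.6309 -0.0886  0.0761] yaw 41.20 tilt 0.09 gap 0.0132 F [-3.5  2.9  4.3] q [-0.25  0.36  0.15  1.36  0.    2.18]
turn total [-1.000e-03 -1.000e-04  4.745e-01] rows>= 4.97340663664496 
 shift total before-turn axes [0.0021 0.0025 0.0022]  after-turn axes [0.0032 0.0004 0.0022] rows>= 0.03925336586545228
[ 0.57102564  0.89197449 -0.03640913]
```

Request:
servo_tool --targets '[[[0, 0, 0.05, 0, 0, 0, 1], [0, 0, 0.05, 0, 0, 0, 1], [0, 0, 0.05, 0, 0, 0, 1], [0, 0, 0.05, 0, 0, 0, 1], [0, 0, 0, 0, 0, 0, 1]]]'

```text
time_s: 33.2
tcp_pos: [0.6306, -0.0881, 0.0761]
eef_rot: [-3.075, -0.631, 0.001]
ft_force: [-5.1, 4.0, 6.1]
finger_gap: 0.0132
```

```bash
python3 -c "
from mv import *
to(.6325,-.0888,.075,-1.5);print(robot.read_state()['torque']);d=grab('side','s16');crop(d,240,160,100,100,7,'s16c')"
```

```text
t 33.2 tcp [ 0.6306 -0.0881  0.0761] yaw 23.21 tilt 0.15 gap 0.0132 F [-5.1  4.   6.1] q [-0.25  0.36  0.15  1.36  0.    2.49]
turn total [-0.0016  0.0004  0.2745] rows>= 2.87779148730145 
 shift total before-turn axes [0.003  0.0029 0.0022]  after-turn axes [0.0039 0.0014 0.0022] rows>= 0.04698891086464159
[ 0.74398736  1.04656701 -0.00382369]
```

View pics/s16c.png

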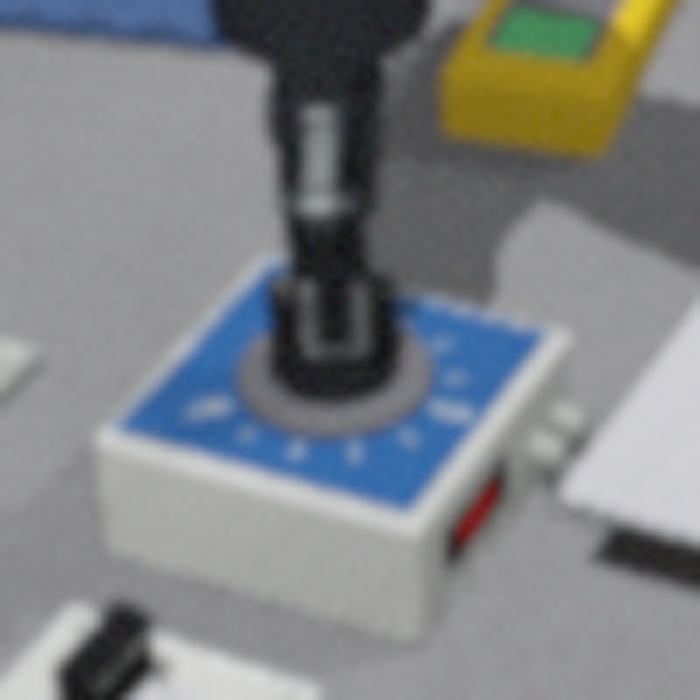

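Request:
servo_tool --targets '[[[0, 0, 0.05, 0, 0, 0, 1], [0, 0, 0.05, 0, 0, 0, 1], [0, 0, 0.05, 0, 0, 0, 1], [0, 0, 0.05, 0, 0, 0, 1], [0, 0, 0.05, 0, 0, 0, 1], [0, 0, 0.024, 0, 0, 0, 1], [0, 0, 0, 0, 0, 0, 1], [0, 0, 0, 0, 0, 0, 1]]]'

```text
time_s: 34.05
tcp_pos: [0.6304, -0.0872, 0.0761]
eef_rot: [-3.137, 0.037, 0.002]
ft_force: [-5.1, 5.4, 8.1]
finger_gap: 0.0132
```

```bash
python3 -c "
from mv import *
to(.6325,-.0888,.075,-1.5);print(robot.read_state()['torque'])"
```

```text
t 34.0 tcp [ 0.6304 -0.0872  0.0761] yaw -1.35 tilt 0.24 gap 0.0132 F [-5.1  5.4  8.1] q [-0.24  0.36  0.15  1.36  0.    2.92]
turn total [-0.0025  0.001   0.0017] rows>= 0.026180165604600937 
 shift total before-turn axes [0.0043 0.0031 0.0022]  after-turn axes [0.0043 0.0031 0.0022] rows>= 0.05780874824576912
[ 1.14119849  1.14963104 -0.01348195]
```

Relax the side load, open, lift, and look.

Request:
servo_tool --targets '[[[0, 0, 0, -0.003, -0.003, -0.002, 1], [0, 0, 0, 0, 0, 0, 0], [0, 0, 0, 0, 0, 0, 0], [0, 0, 0, 0, 0, 0, 0], [0, 0, 0, 0, 0, -0.04, 0], [0, 0, 0, 0, 0, -0.06, 0], [0, 0, 0, 0, 0, -0.06, 0], [0, 0, 0, -0.09, 0, 0, 0], [0, 0, 0, -0.09, 0, 0, 0], [0, 0, 0, -0.09, 0, 0, 0]]]'

```text
time_s: 35.05
tcp_pos: [0.4943, -0.0849, 0.156]
eef_rot: [3.141, -0.041, 0.001]
ft_force: [-0.5, -0.7, 0.2]
finger_gap: 0.0427
```

Request:
servo_tool --targets '[[[0, 0, 0, -0.09, -0.06, 0, 0], [0, 0, -0.09, 0, 0.06, 0, 0], [0, 0, -0.09, 0, 0.06, 0, 0], [0, 0, -0.09, 0, 0, 0, 0], [0, 0, -0.09, 0, 0, 0, 0], [0, 0, 0, 0, 0, 0, 0], [0, 0, 0, 0, 0, 0, 0]]]'

```text
time_s: 35.75
tcp_pos: [0.4569, -0.1156, 0.1559]
eef_rot: [3.029, 0.832, 0.0]
ft_force: [0.5, 0.3, 0.9]
finger_gap: 0.0424
```

```bash
python3 -c "
from mv import *
to(.46,-.2,.15,85);d=grab('top','t17');crop(d,312,170,54,54,12,'t17c');d=grab('side','s17');crop(d,245,180,90,75,8,'s17c')"
```

```text
t 35.8 tcp [ 0.4569 -0.1156  0.1559] yaw 30.72 tilt 0.03 gap 0.0424 F [0.5 0.3 0.9] q [-0.39 -0.1  -0.19  1.47 -0.    2.22]
turn total [ 3.000e-04  1.000e-04 -6.031e-01] rows>= 6.322316528080412 
 shift total before-turn axes [-0.0808  0.1483  0.0119]  after-turn axes [-0.1676  0.021   0.0118] rows>= 1.6936311803962156
```

View pics/t17.png

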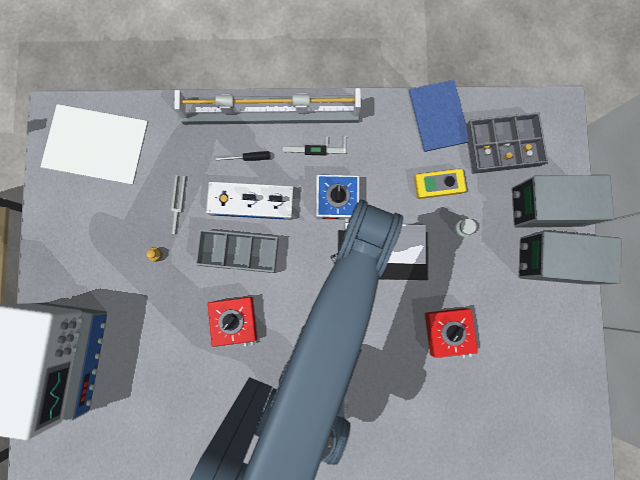

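View pics/s17c.png

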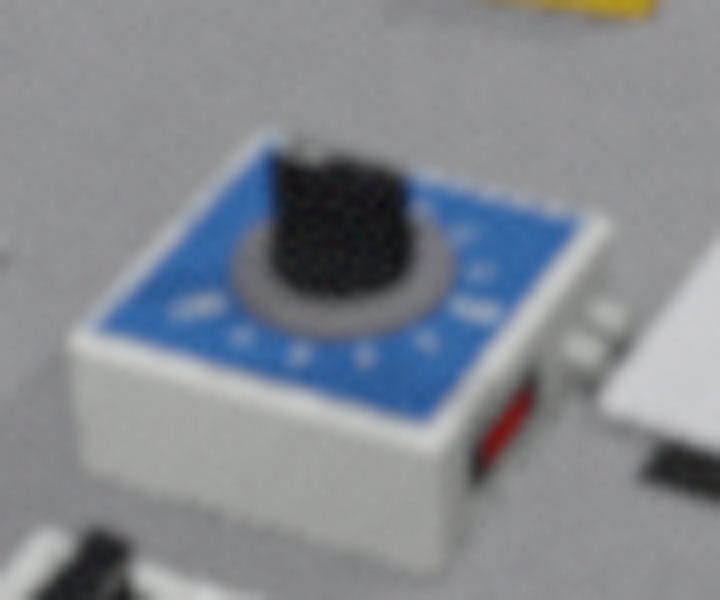

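View pics/t17c.png

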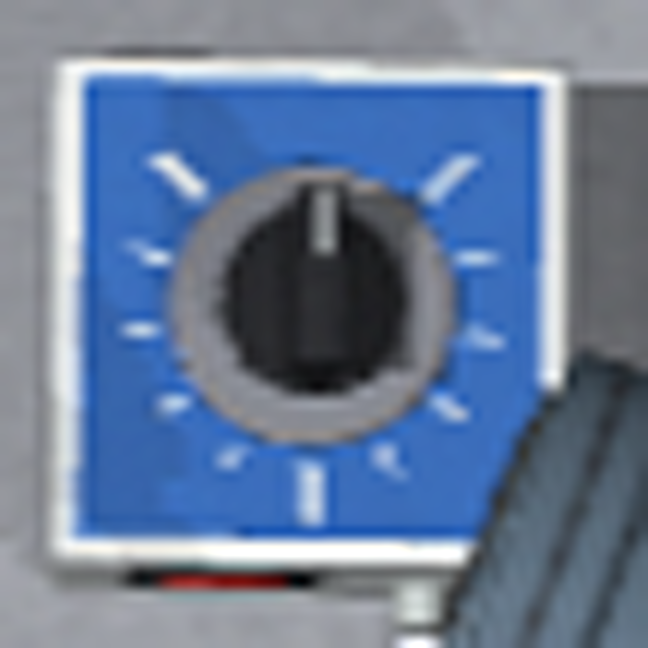

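Request:
servo_tool --targets '[[[0, 0, -0.09, 0, 0, 0, 0], [0, 0, -0.09, 0, 0, 0, 0], [0, 0, -0.09, 0, 0, 0, 0], [0, 0, -0.09, 0, 0, 0, 0], [0, 0, -0.09, 0, 0, 0, 0], [0, 0, -0.09, 0, 0, 0, -1], [0, 0, -0.06, 0, 0, 0, -1], [0, 0, 0, 0.09, 0, 0, -1], [0, 0, 0, 0.09, 0, 0, -1], [0, 0, 0, 0.09, 0, 0, -1]]]'

```text
time_s: 36.85
tcp_pos: [0.4689, 0.0203, 0.1559]
eef_rot: [2.321, 2.117, 0.001]
ft_force: [0.9, -0.5, -0.3]
finger_gap: 0.0854
```

Request:
servo_tool --targets '[[[0, 0, 0, 0.09, 0, 0, -1], [0, 0, 0, 0, 0, 0, -1], [0, 0, 0, 0, 0, 0, -1], [0, 0, 0, 0, 0, 0, -1]]]'

```text
time_s: 37.25
tcp_pos: [0.4728, 0.0633, 0.1558]
eef_rot: [2.319, 2.119, -0.001]
ft_force: [1.0, -0.8, -0.0]
finger_gap: 0.0855
```

```bash
python3 -c "
from mv import *
to(.46,-.2,.15,85);d=grab('top','t18');crop(d,330,210,110,80,7,'t18c');d=grab('side','s18');crop(d,310,170,110,90,7,'s18c')"
```

```text
t 37.2 tcp [0.4728 0.0633 0.1558] yaw 84.84 tilt 0.04 gap 0.0855 F [ 1.  -0.8 -0. ] q [-0.01 -0.08 -0.18  1.47 -0.    1.65]
turn total [-0.0001  0.0004 -0.0018] rows>= 0.018938468829267918 
 shift total before-turn axes [-0.5267  0.022   0.0119]  after-turn axes [-0.5268  0.0205  0.0115] rows>= 5.273395752437861
```

View pics/t18c.png

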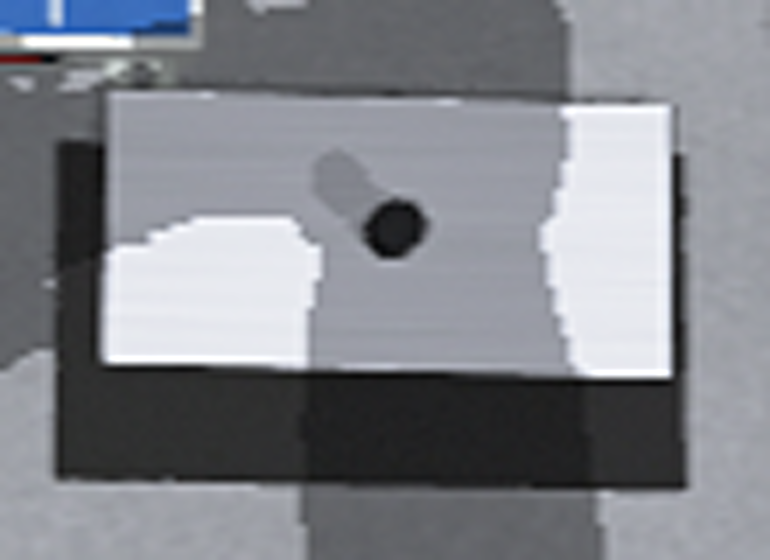

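View pics/s18c.png

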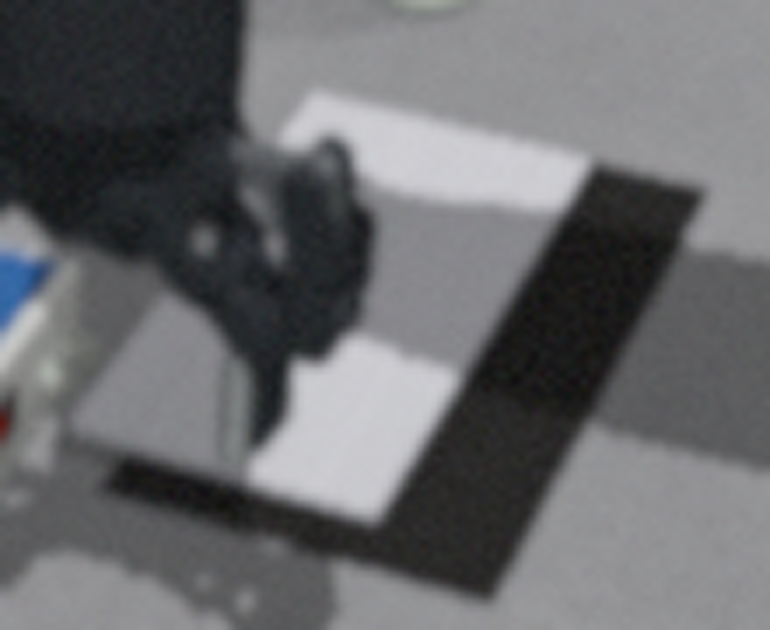

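```bash
python3 - <<'E'
from meas import *
d=load('t18')
rect(d,[(105,90),(672,102),(672,380),(102,362)],7,(330,210),.009,'lid')
print(p2w(d,(np.float64([(395,228)])+.5)/7-.5+[330,210],.041).round(4))
d=load('t4'); crop(d,190,225,95,50,8,'case1')
E
```

```text
lid ctr [ 0.4914 -0.2358] len 0.2524 0.121 ang of row edge -92.27 ang col edge 177.91
[[ 0.4902 -0.2336  0.041 ]]
```

View pics/case1.png

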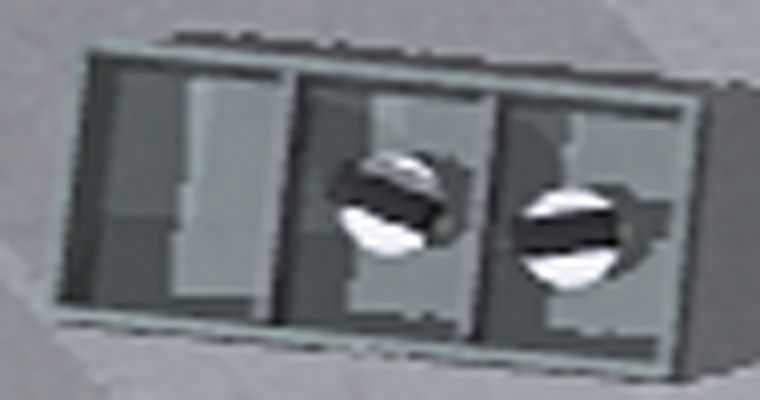

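```bash
python3 - <<'E'
from h import *
def ov(tag,rects,x0,y0,w,h,k,out):
    d=load(tag); im=cv2.resize(d['img'][y0:y0+h,x0:x0+w,::-1],None,fx=k,fy=k,interpolation=cv2.INTER_CUBIC)
    for x,y,yaw,L,W,z,c in rects:
        a=np.radians(yaw); R=np.array([[np.cos(a),-np.sin(a)],[np.sin(a),np.cos(a)]])
        P=np.array([[-L,-W],[L,-W],[L,W],[-L,W],[-L,-W]])/2@R.T+[x,y]
        q=(w2p(d,np.c_[P,np.full(5,z)])-[x0,y0]+.5)*k-.5
        cv2.polylines(im,[np.int32(q.round())],False,c,1)
    cv2.imwrite(f'pics/{out}.png',im)
ov('t4',[(.468,.2148,-5.0,.106,.234,.06,(0,0,255)),(.468,.2148,-5.0,.096,.224,.06,(0,255,0))],190,225,95,50,8,'case2')
ov('s10',[(.468,.2148,-5.0,.106,.234,.06,(0,0,255)),(.468,.2148,-5.0,.096,.224,.06,(0,255,0))],235,270,115,120,6,'case3')
E
```

```text
(no output)
```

View pics/case2.png

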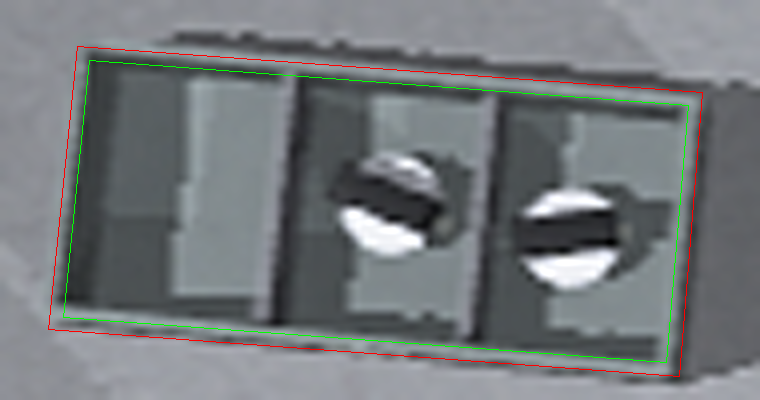

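View pics/case3.png

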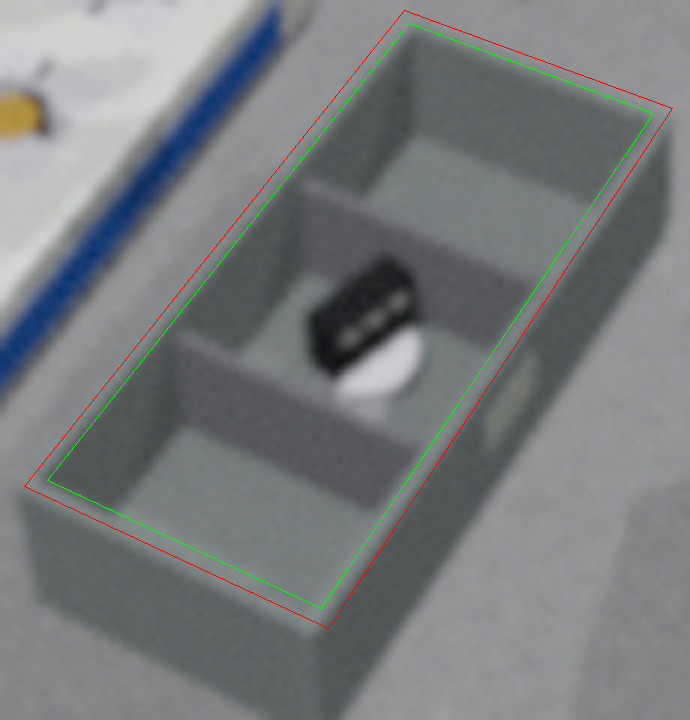

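```bash
python3 -c "
from mv import *
to(.4908,-.2347,.12,88)"
```

```text
t 37.4 tcp [0.4728 0.0627 0.1558] yaw 84.76 tilt 0.02 gap 0.0852 F [0.  0.1 0.9] q [-0.01 -0.08 -0.18  1.47 -0.    1.65]
turn total [-0.0001  0.0002 -0.036 ] rows>= 0.3777001772842248 
 shift total before-turn axes [-0.5891  0.0902  0.0717]  after-turn axes [-0.5933  0.0567  0.0716] rows>= 6.002484176275305
```

Request:
servo_tool --targets '[[[0, 0, -0.036, 0, 0, 0, -0.3], [0, 0, 0, -0.06, 0.007, 0, -0.3], [0, 0, 0, -0.09, 0.008, 0, -0.3], [0, 0, 0, -0.09, 0.008, 0, -0.3], [0, 0, 0, -0.09, 0.009, 0, -0.3], [0, 0, 0, -0.09, 0.008, 0, -0.3], [0, 0, 0, -0.09, 0.009, 0, -0.3], [0, 0, 0, -0.083, 0.008, 0, -0.3], [0, 0, 0, 0, 0, 0.07, -0.3], [0, 0, 0, 0, 0, 0, -0.3]]]'

```text
time_s: 38.35
tcp_pos: [0.4876, -0.2342, 0.1158]
eef_rot: [-2.256, -2.172, 0.004]
ft_force: [-1.0, 0.5, -0.5]
finger_gap: 0.0553
```

Request:
servo_tool --targets '[[[0, 0, 0, 0, 0, 0, -0.3], [0, 0, 0, 0, 0, 0, -0.3]]]'

```text
time_s: 38.55
tcp_pos: [0.492, -0.2335, 0.1222]
eef_rot: [2.256, 2.184, 0.001]
ft_force: [-0.1, 0.4, -0.1]
finger_gap: 0.0556
```

```bash
python3 -c "
from mv import *
to(.4908,-.2347,.0188,88)"
```

```text
t 38.5 tcp [ 0.492  -0.2335  0.1222] yaw 88.13 tilt 0.10 gap 0.0556 F [-0.1  0.4 -0.1] q [-0.57  0.1  -0.06  1.41  0.    1.04]
turn total [0.001  0.0005 0.0015] rows>= 0.015226725127568235 
 shift total before-turn axes [-0.0022 -0.0026  0.2069]  after-turn axes [-0.0024 -0.0023  0.2069] rows>= 2.0689215299965174
```

Request:
servo_tool --targets '[[[0, 0, 0, -0.002, -0.003, 0.06, -0.3], [0, 0, 0, 0, 0, 0.06, -0.3], [0, 0, 0, 0, 0, 0.05, -0.3], [0, 0, 0, 0, 0, 0.02, -0.3], [0, 0, 0, 0, 0, 0.012, -0.3], [0, 0, 0, 0, 0, 0, -0.3], [0, 0, 0, 0, 0, 0, -0.3]]]'

```text
time_s: 39.25
tcp_pos: [0.4914, -0.2349, 0.0217]
eef_rot: [2.255, 2.183, 0.001]
ft_force: [-0.0, 0.1, 0.5]
finger_gap: 0.0556
```

```bash
python3 -c "
from mv import *
to(.4908,-.2347,.0188,88);d=grab('side','s19');crop(d,310,140,110,110,7,'s19c')"
```

```text
t 39.2 tcp [ 0.4914 -0.2349  0.0217] yaw 88.15 tilt 0.18 gap 0.0556 F [-0.   0.1  0.5] q [-0.57  0.15 -0.21  1.21 -0.    1.03]
turn total [0.0017 0.001  0.0017] rows>= 0.01792386773951098 
 shift total before-turn axes [ 0.0004 -0.0012  0.0057]  after-turn axes [ 0.0004 -0.0012  0.0057] rows>= 0.058522578334057586
```

View pics/s19c.png

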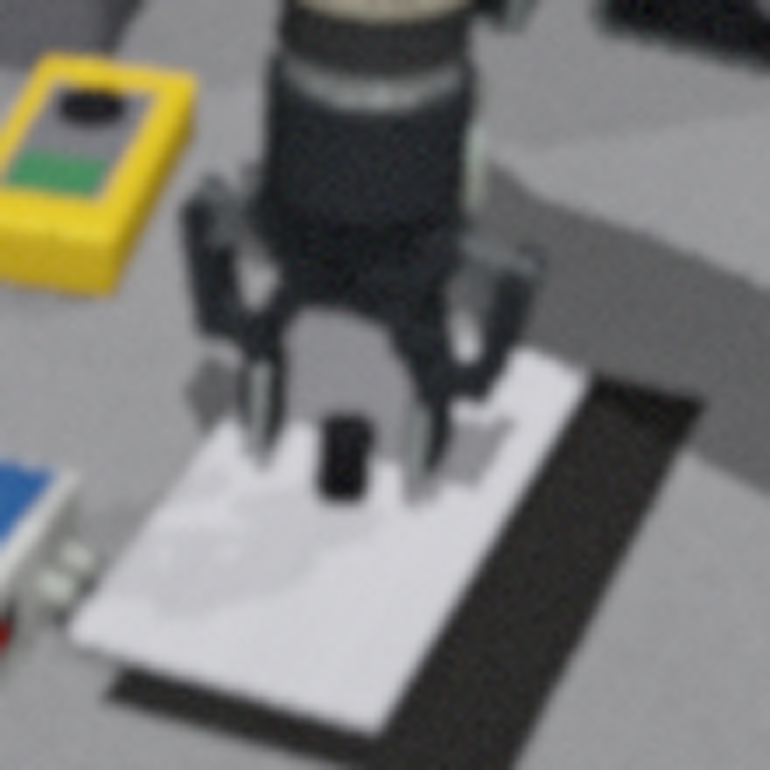

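Request:
servo_tool --targets '[[[0, 0, 0, 0, 0, 0.004, -0.3], [0, 0, 0, 0, 0, 0, 1], [0, 0, 0, 0, 0, 0, 1], [0, 0, 0, 0, 0, 0, 1], [0, 0, 0, 0, 0, 0, 1], [0, 0, 0, 0, 0, 0, 1]]]' --grip_force 80

```text
time_s: 39.9
tcp_pos: [0.4905, -0.2345, 0.0184]
eef_rot: [2.257, 2.184, 0.001]
ft_force: [-0.6, 0.5, 3.9]
finger_gap: 0.0213
```

Request:
servo_tool --targets '[[[0, 0, 0, 0, 0, -0.02, 1], [0, 0, 0, 0, 0, -0.04, 1], [0, 0, 0, 0, 0, -0.06, 1], [0, 0, 0, 0, 0, -0.06, 1], [0, 0, 0, 0, 0, -0.02, 1], [0, 0, 0, 0, 0, 0, 1], [0, 0, 0, 0, 0, 0, 1], [0, 0, 0, 0, 0, 0, 1]]]'

```text
time_s: 40.7
tcp_pos: [0.4886, -0.2334, 0.1151]
eef_rot: [-2.254, -2.182, 0.002]
ft_force: [0.4, -0.2, -4.2]
finger_gap: 0.0215
```

```bash
python3 -c "
from mv import *
to(.468,.2148,.12,85.2);d=grab('side','s20');crop(d,310,120,110,110,7,'s20c');d=grab('top','t20');crop(d,330,210,110,80,7,'t20c')"
```

```text
t 40.7 tcp [ 0.4886 -0.2334  0.1151] yaw 88.13 tilt 0.27 gap 0.0215 F [ 0.4 -0.2 -4.2] q [-0.57  0.1  -0.08  1.4  -0.    1.03]
turn total [-0.0027 -0.0015  0.0326] rows>= 0.34145966209361994 
 shift total before-turn axes [ 0.8946 -0.0704 -0.0073]  after-turn axes [ 0.8898 -0.116  -0.0097] rows>= 8.973523136990204
```

View pics/s20c.png

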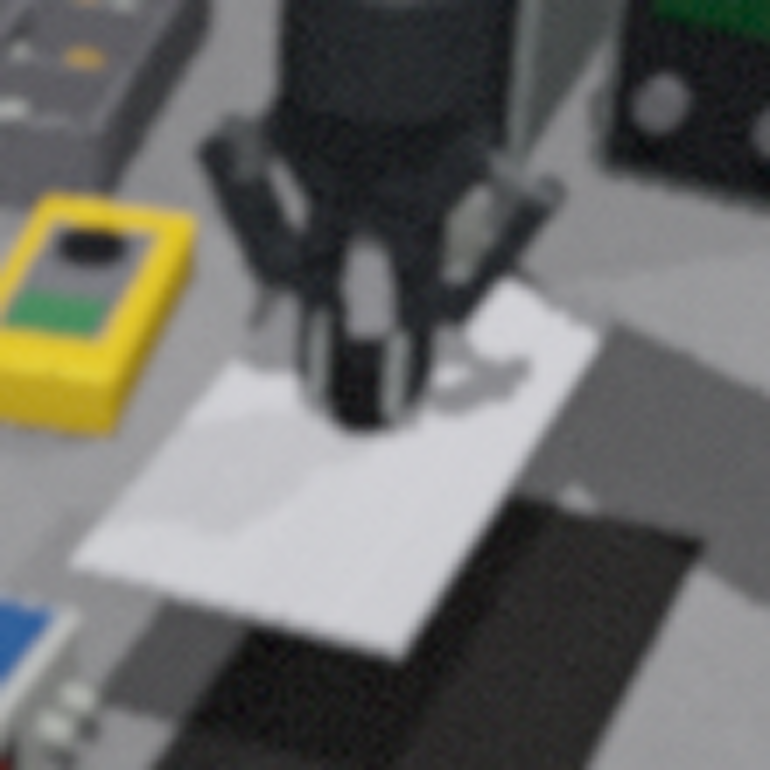

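View pics/t20c.png

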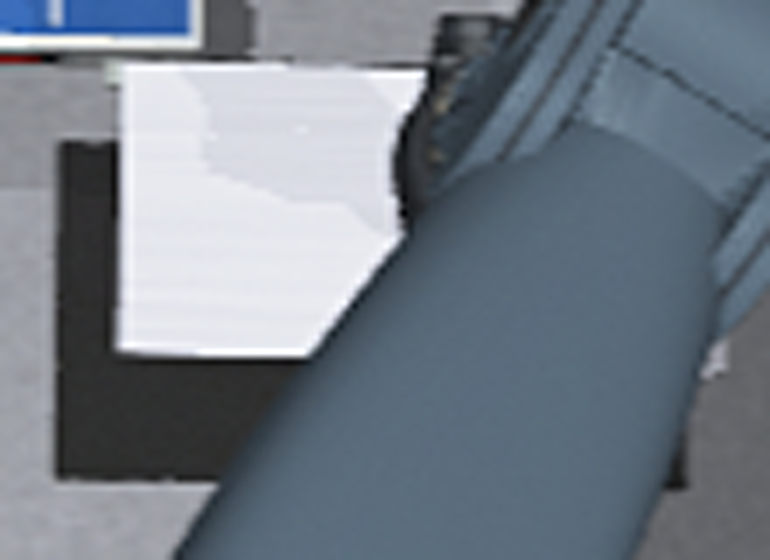

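Request:
servo_tool --targets '[[[0, 0, 0, 0.05, -0.01, 0, 1], [0, 0, 0, 0.09, -0.01, 0, 1], [0, 0, 0, 0.09, -0.01, 0, 1], [0, 0, 0, 0.09, -0.01, 0, 1], [0, 0, 0, 0.09, -0.01, 0, 1], [0, 0, 0, 0.09, -0.01, 0, 1], [0, 0, 0, 0.09, -0.01, 0, 1], [0, 0, 0, 0.09, 0, 0, 1], [0, 0, 0, 0.09, 0, 0, 1], [0, 0, 0, 0.08, 0, 0, 1]]]'

```text
time_s: 41.8
tcp_pos: [0.468, 0.1937, 0.1169]
eef_rot: [-2.256, -2.185, 0.001]
ft_force: [0.9, -0.9, -3.7]
finger_gap: 0.0214
```

Request:
servo_tool --targets '[[[0, 0, 0, 0.045, 0, 0, 1], [0, 0, 0.0326, 0, 0, 0, 1], [0, 0, 0, 0, 0, 0, 1], [0, 0, 0, 0, 0, 0, 1], [0, 0, 0, 0, 0, 0, 1]]]'

```text
time_s: 42.3
tcp_pos: [0.4695, 0.2134, 0.1174]
eef_rot: [-2.313, -2.126, 0.001]
ft_force: [-0.2, 0.2, -3.6]
finger_gap: 0.0215
```

```bash
cat > lid.py <<'E'
from mv import *
import sys
tag=sys.argv[1]; to(.468,.2148,.076,85.2); s=robot.read_state(); z=s['tcp_pos'][2]-.0155
def ov(tag,rects,x0,y0,w,h,k,out):
    d=load(tag); im=cv2.resize(d['img'][y0:y0+h,x0:x0+w,::-1],None,fx=k,fy=k,interpolation=cv2.INTER_CUBIC)
    for x,y,yaw,L,W,z,c in rects:
        a=np.radians(yaw); R=np.array([[np.cos(a),-np.sin(a)],[np.sin(a),np.cos(a)]])
        P=np.array([[-L,-W],[L,-W],[L,W],[-L,W],[-L,-W]])/2@R.T+[x,y]
        q=(w2p(d,np.c_[P,np.full(5,z)])-[x0,y0]+.5)*k-.5
        cv2.polylines(im,[np.int32(q.round())],False,c,1)
    cv2.imwrite(f'pics/{out}.png',im)
grab('side','s'+tag); grab('top','t'+tag)
x,y=s['tcp_pos'][:2]
R=[(x,y,-5,.122,.25,z+.006,(0,0,255)),(.468,.2148,-5.0,.106,.234,.06,(0,255,0))]
ov('s'+tag,R,200,240,180,160,4,'ls'+tag); ov('t'+tag,R,180,210,130,80,6,'lt'+tag)
E
python3 lid.py 21
```

```text
t 42.3 tcp [0.4695 0.2134 0.1174] yaw 85.18 tilt 0.05 gap 0.0215 F [-0.2  0.2 -3.6] q [ 0.3   0.03 -0.15  1.4  -0.    1.95]
turn total [-0.0005  0.0003 -0.0002] rows>= 0.005449364668937967 
 shift total before-turn axes [ 0.0025 -0.0031  0.0827]  after-turn axes [ 0.0025 -0.0031  0.0827] rows>= 0.8279727537992946
```

View pics/ls21.png

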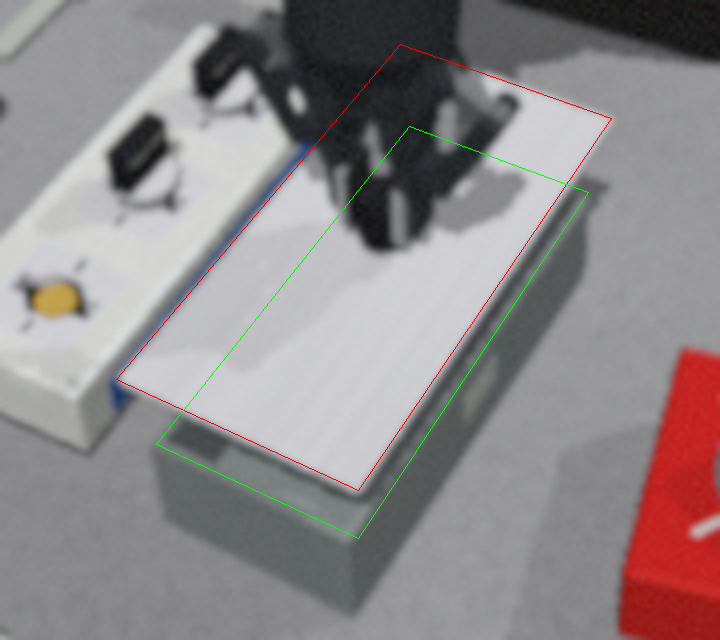

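View pics/lt21.png

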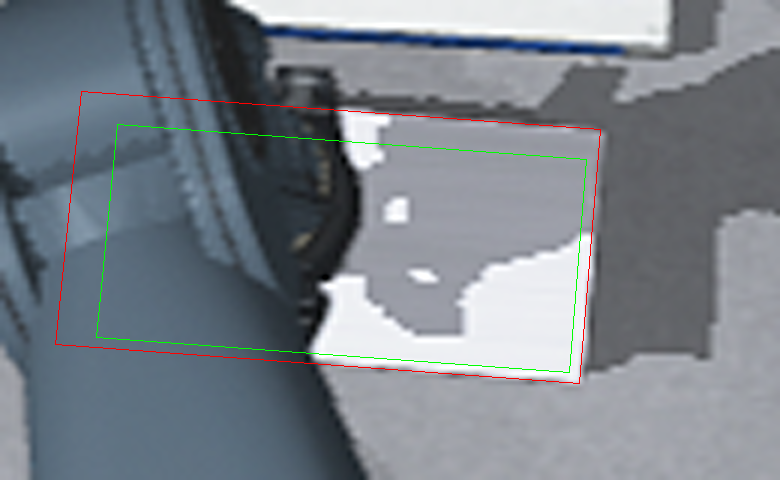

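Request:
servo_tool --targets '[[[0, 0, 0, 0.0025, -0.002, 0.03, 1], [0, 0, 0, 0, 0, 0.03, 1], [0, 0, 0, 0, 0, 0.01, 1], [0, 0, 0, 0, 0, 0.006, 1], [0, 0, 0, 0, 0, 0.004, 1], [0, 0, 0, 0, 0, 0, 1], [0, 0, 0, 0, 0, 0, 1]]]'

```text
time_s: 43.1
tcp_pos: [0.4692, 0.2156, 0.0783]
eef_rot: [2.312, 2.126, 0.002]
ft_force: [0.5, -0.1, -4.1]
finger_gap: 0.0213
```

Request:
servo_tool --targets '[[[0, 0, 0, 0, -0.001, 0.003, 1], [0, 0, 0, 0, 0, 0.003, 1], [0, 0, 0, 0, 0, 0, 1], [0, 0, 0, 0, 0, 0, 1]]]'

```text
time_s: 43.5
tcp_pos: [0.4687, 0.2157, 0.0755]
eef_rot: [2.312, 2.126, 0.002]
ft_force: [-1.2, 1.1, -0.5]
finger_gap: 0.0218
```

Request:
servo_tool --targets '[[[0, 0, 0, 0, 0, 0.001, 1], [0, 0, 0, 0, 0, 0, -0.3], [0, 0, 0, 0, 0, 0, -0.3], [0, 0, 0, 0, 0, 0, -0.3], [0, 0, 0, 0, 0, 0, -0.3], [0, 0, 0, 0, 0, -0.03, -0.3], [0, 0, 0, 0, 0, -0.06, -0.3], [0, 0, 0, 0, 0, -0.08, -0.3], [0, 0, 0, 0, 0, -0.08, -0.3]]]'

```text
time_s: 44.4
tcp_pos: [0.4677, 0.2153, 0.1999]
eef_rot: [-2.312, -2.126, 0.002]
ft_force: [1.1, 0.2, 0.1]
finger_gap: 0.0553
```

Request:
servo_tool --targets '[[[0, 0, 0, -0.09, -0.02, 0, -0.3], [0, 0, 0, -0.09, -0.02, 0, -0.3], [0, 0, 0, -0.09, -0.02, 0, -0.3], [0, 0, 0, -0.09, -0.02, 0, -0.3], [0, 0, 0, -0.09, -0.02, 0, -0.3], [0, 0, 0, -0.09, -0.02, 0, -0.3], [0, 0, 0, -0.09, -0.02, 0, -0.3], [0, 0, 0, -0.09, 0, 0, -0.3], [0, 0, 0, 0, 0, 0, -0.3], [0, 0, 0, 0, 0, 0, -0.3]]]'

```text
time_s: 45.4
tcp_pos: [0.3681, -0.1382, 0.1993]
eef_rot: [-2.316, -2.122, -0.001]
ft_force: [-0.7, -0.7, -0.4]
finger_gap: 0.0553
```

```bash
sed -i "s/^x,y=.*/x,y=.468,.2148;z=.06/" lid.py; python3 lid.py 22; python3 -c "
from h import *
d=load('t22'); crop(d,312,170,54,54,10,'t22g')"
```

```text
t 45.4 tcp [ 0.3681 -0.1382  0.1993] yaw 85.01 tilt 0.04 gap 0.0553 F [-0.7 -0.7 -0.4] q [-0.53 -0.3  -0.28  1.59  0.    1.13]
turn total [-0.     -0.0004 -0.0022] rows>= 0.02257315661234122 
 shift total before-turn axes [0.7205 0.1377 0.247 ]  after-turn axes [0.7202 0.1401 0.2466] rows>= 7.740546843932654
```

View pics/t22.png

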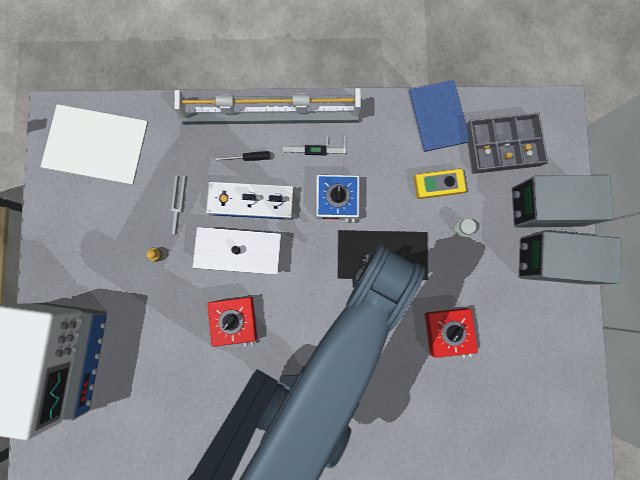

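View pics/lt22.png

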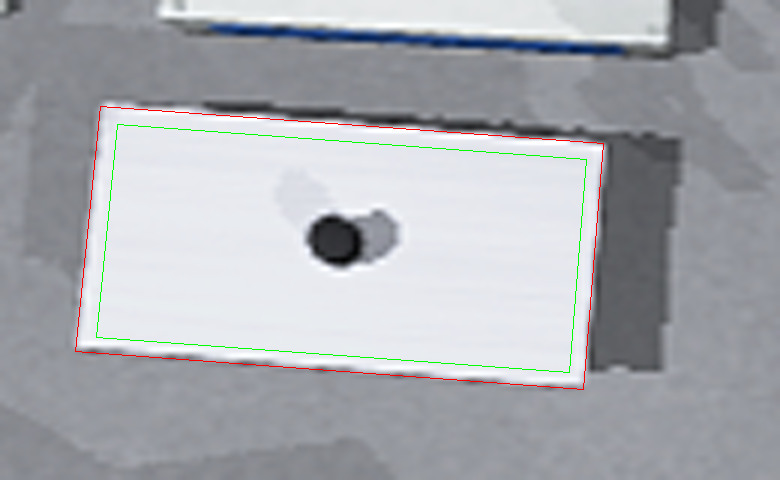

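View pics/ls22.png

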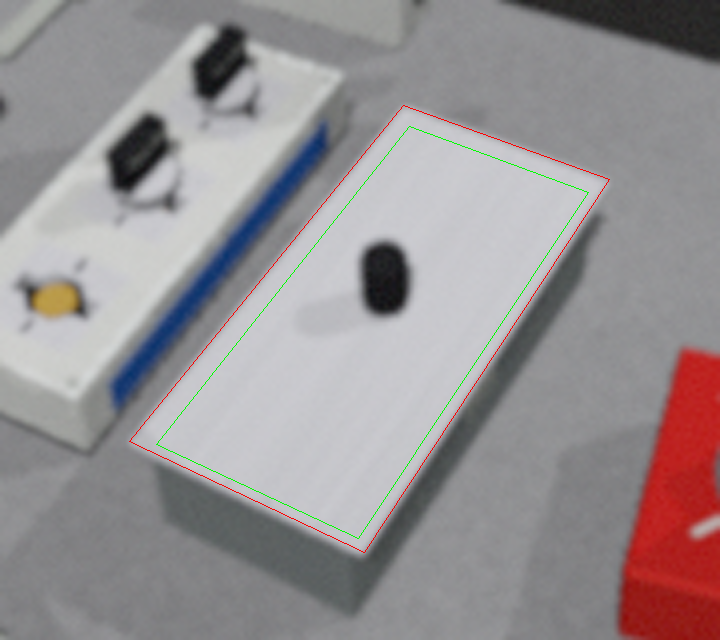

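View pics/t22g.png

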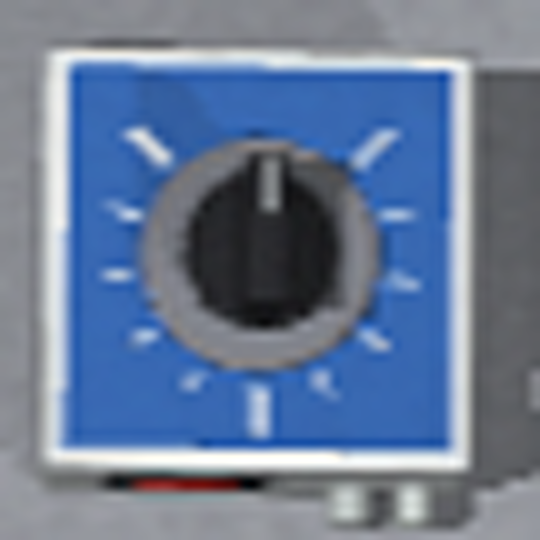

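Request:
servo_tool --targets '[[[0, 0, 0.09, 0, 0, 0, 0], [0, 0, 0.09, 0, 0, 0, 0], [0, 0, 0.09, 0, 0, 0, 0], [0, 0, 0.09, 0, 0, 0, 0], [0, 0, 0.09, 0, 0, 0, 0], [0, 0, 0.09, 0, 0, 0, 0], [0, 0, 0.09, 0, 0, 0, 0], [0, 0, 0.09, 0, 0, 0, 0], [0, 0, 0.09, 0, 0, 0, 0], [0, 0, 0.09, 0, 0, 0, 0]]]'

```text
time_s: 46.5
tcp_pos: [0.3689, -0.1356, 0.1994]
eef_rot: [-3.139, -0.112, -0.0]
ft_force: [-0.3, 0.6, 0.1]
finger_gap: 0.0426
```

```bash
python3 -c "
from mv import *
to(.6318,-.0885,.14,-1.5)"
```

```text
t 46.5 tcp [ 0.3689 -0.1356  0.1994] yaw 4.10 tilt 0.02 gap 0.0426 F [-0.3  0.6  0.1] q [-0.52 -0.3  -0.28  1.59  0.    2.55]
turn total [-0.0002 -0.      0.0622] rows>= 0.6518621625476363 
 shift total before-turn axes [ 0.5312 -0.0563  0.1188]  after-turn axes [ 0.5232 -0.1079  0.1187] rows>= 5.4726354878504475
```

Request:
servo_tool --targets '[[[0, 0, 0.062, 0, 0, 0, 0], [0, 0, 0, 0.06, -0.013, 0, 0], [0, 0, 0, 0.09, -0.018, 0, 0], [0, 0, 0, 0.09, -0.018, 0, 0], [0, 0, 0, 0.09, -0.018, 0, 0], [0, 0, 0, 0.09, -0.018, 0, 0], [0, 0, 0, 0.09, -0.019, 0, 0], [0, 0, 0, 0.013, -0.004, 0.06, 0], [0, 0, 0, 0, 0, 0.06, 0], [0, 0, 0, 0, 0, 0, 0]]]'

```text
time_s: 47.5
tcp_pos: [0.6281, -0.0859, 0.1325]
eef_rot: [-3.138, 0.031, 0.019]
ft_force: [-0.4, 0.7, -0.8]
finger_gap: 0.0425
```

Request:
servo_tool --targets '[[[0, 0, 0, 0, 0, 0, 0], [0, 0, 0, 0, 0, 0, 0]]]'

```text
time_s: 47.7
tcp_pos: [0.632, -0.089, 0.1418]
eef_rot: [3.141, -0.036, 0.005]
ft_force: [-1.0, -1.0, 0.1]
finger_gap: 0.043
```

```bash
python3 -c "
from mv import *
to(.6318,-.0885,.075,-1.5)"
```

```text
t 47.7 tcp [ 0.632  -0.089   0.1418] yaw -1.31 tilt 0.20 gap 0.0430 F [-1.  -1.   0.1] q [-0.24  0.34  0.26  1.48  0.    2.92]
turn total [ 0.0005 -0.0021  0.0021] rows>= 0.022440137963982833 
 shift total before-turn axes [-0.0009 -0.0011  0.1337]  after-turn axes [-0.0005 -0.001   0.1337] rows>= 1.3369049755984246
```

Request:
servo_tool --targets '[[[0, 0, 0.002, -0.002, 0, 0.04, 0], [0, 0, 0, 0, 0, 0.04, 0], [0, 0, 0, 0, 0, 0.03, 0], [0, 0, 0, 0, 0, 0.022, 0], [0, 0, 0, 0, 0, 0, 0], [0, 0, 0, 0, 0, 0, 0], [0, 0, 0, 0, 0, 0, 1], [0, 0, 0, 0, 0, 0, 1], [0, 0, 0, 0, 0, 0, 1], [0, 0, 0, 0, 0, 0, 1]]]' --grip_force 40

```text
time_s: 48.7
tcp_pos: [0.6311, -0.0872, 0.075]
eef_rot: [-3.137, 0.04, -0.004]
ft_force: [0.3, 5.4, 2.7]
finger_gap: 0.0135
```

```bash
python3 -c "
from mv import *
to(.6318,-.0885,.075,-1.5);print(robot.read_state()['torque'])"
```

```text
t 48.7 tcp [ 0.6311 -0.0872  0.075 ] yaw -1.47 tilt 0.30 gap 0.0135 F [0.3 5.4 2.7] q [-0.25  0.36  0.14  1.36  0.01  2.92]
turn total [-0.0029 -0.0016  0.0004] rows>= 0.030516855930513575 
 shift total before-turn axes [ 0.0015  0.0025 -0.0001]  after-turn axes [ 0.0015  0.0025 -0.0001] rows>= 0.028747681960746587
[ 1.06124202  0.07232326 -0.0488807 ]
```

Request:
servo_tool --targets '[[[0, 0, 0, 0, -0.003, 0, 1], [0, 0, -0.09, 0, 0, 0, 1], [0, 0, -0.09, 0, 0, 0, 1], [0, 0, -0.09, 0, 0, 0, 1], [0, 0, -0.09, 0, 0, 0, 1], [0, 0, -0.09, 0, 0, 0, 1], [0, 0, -0.09, 0, 0, 0, 1], [0, 0, -0.09, 0, 0, 0, 1], [0, 0, -0.09, 0, 0, 0, 1], [0, 0, -0.09, 0, 0, 0, 1]]]'

```text
time_s: 49.7
tcp_pos: [0.632, -0.0883, 0.075]
eef_rot: [2.545, 1.837, 0.005]
ft_force: [1.8, 1.9, 2.4]
finger_gap: 0.0131
```

Request:
servo_tool --targets '[[[0, 0, -0.09, 0, 0, 0, 1], [0, 0, -0.09, 0, 0, 0, 1], [0, 0, -0.09, 0, 0, 0, 1], [0, 0, -0.09, 0, 0, 0, 1], [0, 0, -0.09, 0, 0, 0, 1], [0, 0, 0, 0, 0, 0, 1]]]'

```text
time_s: 50.3
tcp_pos: [0.6329, -0.0883, 0.075]
eef_rot: [1.757, 2.598, 0.005]
ft_force: [4.9, 0.5, 0.8]
finger_gap: 0.0131
```

```bash
python3 -c "
from mv import *
to(.6318,-.0885,.075,-1.5);print(robot.read_state()['torque'])"
```

```text
t 50.3 tcp [ 0.6329 -0.0883  0.075 ] yaw 111.84 tilt 0.35 gap 0.0131 F [4.9 0.5 0.8] q [-0.24  0.36  0.14  1.35  0.    0.95]
turn total [ 0.004  -0.0025  1.2594] rows>= 13.200739558270193 
 shift total before-turn axes [ 0.0004 -0.0021  0.    ]  after-turn axes [-0.0021  0.0004  0.    ] rows>= 0.021506673408716488
[ 0.39281427 -0.97700484  0.02572565]
```

Request:
servo_tool --targets '[[[0, 0, -0.05, 0, 0, 0, 1], [0, 0, -0.05, 0, 0, 0, 1], [0, 0, -0.05, 0, 0, 0, 1], [0, 0, -0.04, 0, 0, 0, 1], [0, 0, 0, 0, 0, 0, 1]]]'

```text
time_s: 50.8
tcp_pos: [0.6331, -0.0881, 0.075]
eef_rot: [1.354, 2.828, 0.005]
ft_force: [6.1, 1.8, 0.9]
finger_gap: 0.0131
```

```bash
python3 -c "
from mv import *
to(.6318,-.0885,.075,-1.5);print(robot.read_state()['torque'])"
```

```text
t 50.8 tcp [ 0.6331 -0.0881  0.075 ] yaw 128.82 tilt 0.39 gap 0.0131 F [6.1 1.8 0.9] q [-0.24  0.36  0.14  1.35  0.    0.65]
turn total [ 0.0048 -0.0025  1.448 ] rows>= 15.178584161114493 
 shift total before-turn axes [ 0.0011 -0.0026 -0.0001]  after-turn axes [-0.0027  0.0008 -0.    ] rows>= 0.027846661686438557
[ 0.49754231 -1.11600461  0.01642013]
```

Request:
servo_tool --targets '[[[0, 0, -0.03, 0, 0, 0, 1], [0, 0, -0.03, 0, 0, 0, 1], [0, 0, 0, 0, 0, 0, 1]]]'

```text
time_s: 51.1
tcp_pos: [0.6332, -0.0881, 0.075]
eef_rot: [1.223, 2.887, 0.005]
ft_force: [5.6, 2.3, 1.4]
finger_gap: 0.0136
```

```bash
python3 -c "
from mv import *
to(.6318,-.0885,.075,-1.5);print(robot.read_state()['torque'],robot.read_state()['joint_efforts'])"
```

```text
t 51.1 tcp [ 0.6332 -0.0881  0.075 ] yaw 134.07 tilt 0.40 gap 0.0136 F [5.6 2.3 1.4] q [-0.24  0.36  0.14  1.35  0.    0.56]
turn total [ 0.0051 -0.0026  1.5064] rows>= 15.78987877764698 
 shift total before-turn axes [ 0.0014 -0.0026 -0.    ]  after-turn axes [-0.0028  0.0009  0.    ] rows>= 0.029619172108722173
[ 0.47617833 -1.1793963  -0.67100016] [ -1.26994226 -43.86906266  28.66535783   2.0490928   -1.1521668
  -0.77731635]
```

Request:
servo_tool --targets '[[[0, 0, 0.09, 0, 0, 0, 1], [0, 0, 0.09, 0, 0, 0, 1], [0, 0, 0.09, 0, 0, 0, 1], [0, 0, 0.09, 0, 0, 0, 1], [0, 0, 0.09, 0, 0, 0, 1], [0, 0, 0.09, 0, 0, 0, 1], [0, 0, 0.09, 0, 0, 0, 1], [0, 0, 0.09, 0, 0, 0, 1], [0, 0, 0.09, 0, 0, 0, 1], [0, 0, 0.09, 0, 0, 0, 1]]]'

```text
time_s: 52.1
tcp_pos: [0.6316, -0.0882, 0.075]
eef_rot: [2.812, 1.397, 0.005]
ft_force: [1.8, 0.5, 3.2]
finger_gap: 0.0133
```

Request:
servo_tool --targets '[[[0, 0, 0.09, 0, 0, 0, 1], [0, 0, 0.09, 0, 0, 0, 1], [0, 0, 0.09, 0, 0, 0, 1], [0, 0, 0.09, 0, 0, 0, 1], [0, 0, 0.09, 0, 0, 0, 1], [0, 0, 0.09, 0, 0, 0, 1], [0, 0, 0.06, 0, 0, 0, 1], [0, 0, 0, 0, 0, 0, 1], [0, 0, 0, 0, 0, 0, 1]]]'

```text
time_s: 53.0
tcp_pos: [0.6311, -0.0872, 0.075]
eef_rot: [-3.14, 0.017, -0.004]
ft_force: [0.8, 4.1, 5.5]
finger_gap: 0.0132
```

```bash
python3 -c "
from mv import *
to(.6318,-.0885,.075,-1.4);print(robot.read_state()['torque'])"
```

```text
t 53.0 tcp [ 0.6311 -0.0872  0.075 ] yaw -0.62 tilt 0.18 gap 0.0132 F [0.8 4.1 5.5] q [-0.24  0.36  0.14  1.36  0.    2.91]
turn total [-0.001  -0.0017  0.0086] rows>= 0.09040725185200535 
 shift total before-turn axes [ 0.0014  0.0025 -0.0001]  after-turn axes [ 0.0014  0.0025 -0.0001] rows>= 0.02879129210490418
[ 0.92978159 -0.17407053 -0.06100366]
```

Stop confirmed at 135° from here. Trim by 0.8°, release and retreat.

Request:
servo_tool --targets '[[[0, 0, 0.009, 0, -0.003, 0, 1], [0, 0, 0, 0, 0, 0, 1], [0, 0, 0, 0, 0, 0, 0], [0, 0, 0, 0, 0, 0, 0], [0, 0, 0, 0, 0, 0, 0], [0, 0, 0, 0, 0, -0.04, 0], [0, 0, 0, 0, 0, -0.06, 0], [0, 0, 0, 0, 0, -0.06, 0], [0, 0, 0, 0, 0, -0.06, 0], [0, 0, 0, -0.09, 0, 0, 0]]]'

```text
time_s: 54.0
tcp_pos: [0.5925, -0.0876, 0.1867]
eef_rot: [3.138, -0.04, 0.017]
ft_force: [-0.5, -0.4, 1.0]
finger_gap: 0.0427
```

Request:
servo_tool --targets '[[[0, 0, 0, -0.09, 0, 0, 0], [0, 0, 0, -0.09, 0.03, 0, 0], [0, 0, 0, -0.09, 0.05, 0, 0], [0, 0, 0, -0.09, 0.05, 0, 0], [0, 0, 0, 0, 0.05, 0, 0], [0, 0, 0, 0, 0, 0, 0], [0, 0, 0, 0, 0, 0, 0]]]'

```text
time_s: 54.7
tcp_pos: [0.4052, -0.1698, 0.1832]
eef_rot: [-3.141, 0.043, 0.0]
ft_force: [0.3, -1.3, -0.2]
finger_gap: 0.0426
```

```bash
python3 lid.py 30; python3 -c "
from h import *
d=load('t30'); crop(d,312,170,54,54,10,'t30g')"
```

```text
t 54.7 tcp [ 0.4052 -0.1698  0.1832] yaw -1.56 tilt 0.03 gap 0.0426 F [ 0.3 -1.3 -0.2] q [-0.55 -0.18 -0.21  1.54  0.    2.62]
turn total [-3.00e-04 -0.00e+00 -9.64e-01] rows>= 10.10492698561869 
 shift total before-turn axes [ 0.1046 -0.7722  0.2146]  after-turn axes [0.7769 0.0607 0.2143] rows>= 8.082365941885396
```

View pics/t30.png

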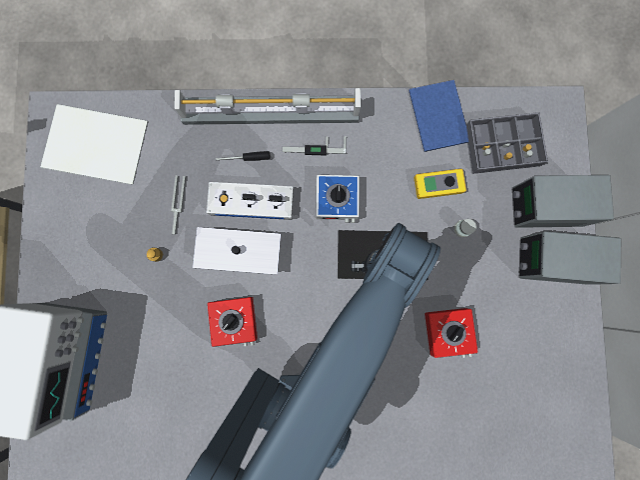

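View pics/lt30.png

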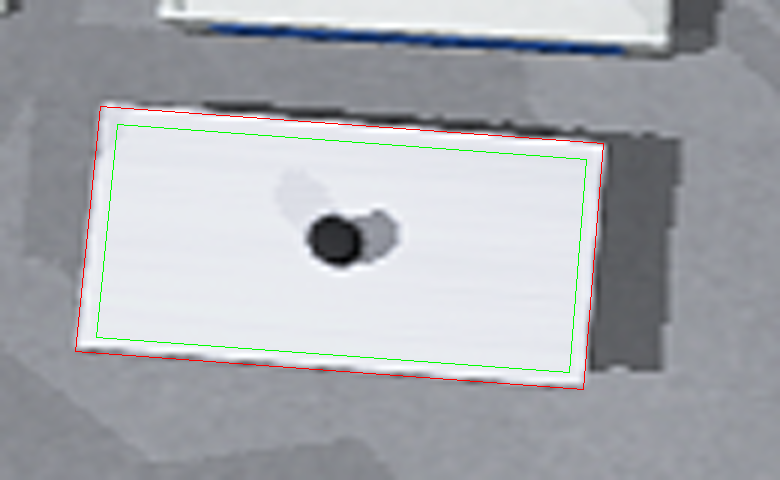

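View pics/t30g.png

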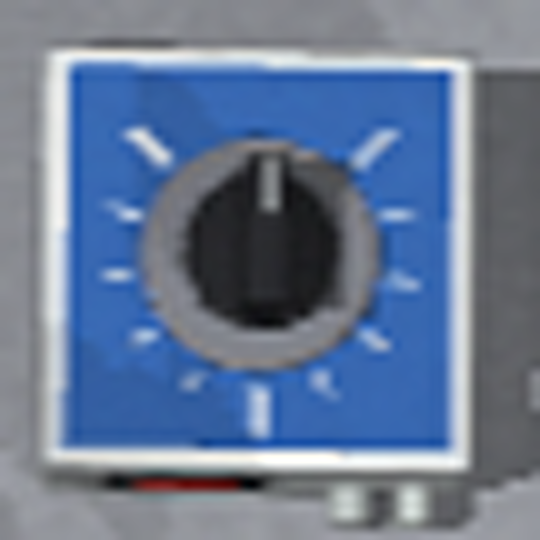

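View pics/s30.png

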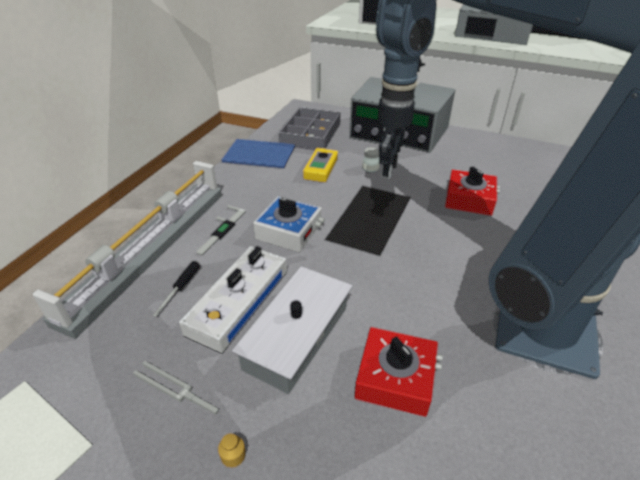

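All in place: lid square on the case, both heads locked, knob at the middle of its travel, bystanders unmoved and the arm clear.

```bash
python3 -c "
from rig import robot
print(robot.hand_in())"
```

```text
the job is handed in; nothing more can be done
None
```

The job is done and handed in at about 55 s of the 210 s; the hand-in gave no verdict. One check disagrees: the knob's white pointer line is opposite the long middle mark.

- **Lid:** I laid it on the mat and let go. It was later knocked about 35 mm aside on the mat, so I measured it again before gripping it. At the end it matches the case outline in both cameras to within about 1–2 mm and is square.
- **Heads:** The case held two. I pushed, turned and let go of each, in the middle socket and the one nearest the generator. Their bars lie along the rig, and their tops measure 0.086 m high in the side camera, the height of a locked head.
- **Knob:** I turned it about 71° clockwise, so the bar lies along the generator's axis with its plain end at the long middle mark.
    - **Disagreement:** The drawn marks and pointer don't fit the stated start range of 0.3–1.4. They put the start near mark 9, or near 0.46 if the scale ran the other way.
    - **Why I kept it:** Both of those readings needed a stop about 26° further clockwise. I turned well past that and met none. After the lid was back on, I also turned the knob anticlockwise and hit its end stop 135° (2.356 rad) from this setting. I then turned it back to within about 1°, which puts it in the middle of its travel.
- **Other things:** The last pictures show the bystanders where they were and the arm clear of everything.

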